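Slide the fines tray home under the tilting scrap bin and shut its keeper

ROBOT

A 6-joint arm with a two-finger parallel gripper is mounted at the origin on the work surface. World frame = base frame: x ahead of the robot, y to its left, z up, the work surface at z = 0. Lengths are in m, angles in rad, forces in N, time in s.
With the tool pointing down it reaches from about 0.25 to 0.8 m from the base axis. Payload 8.5 kg.
Tool frame: the origin (TCP) lies at the centre of the arm's flange, where the gripper is bolted on; the fingertips stand 173 mm ahead of it and the grasp point (between the pads) lies 155 mm ahead of it; z points along the fingers, y is the direction in which the jaws open and shut (so a half turn about z gives the same grasp; the last joint's range is limited). The gripper opens to 85 mm and grips with 20 to 120 N. Pads are 22 mm wide; open, the fingers measure 114 mm over their backs; the gripper's body (76 mm by 85 mm) begins 54 mm behind the grasp point. The pads swing forward as they close: fully open they stand 13 mm farther back than shut.
Start: joints at [1.181, 0.238, -0.013, 1.319, 0, 1.571], TCP at [0.199, 0.486, 0.405] pointing down, gripper open.
Joint ranges: [-2.66, 2.66], [-1.03, 1.9], [-1.14, 1.46], [-1.82, 2.27], [-1.45, 1.34], [-3.14, 3.14]. Speed limits (rad/s): [2.22, 2.22, 2.79, 3.14, 3.14, 3.14].

INTERFACE

Orientations are given as a 3x3 rotation matrix whose columns are the frame's x, y, z axes.
In Python, from plant import robot gives the robot as it stands.
- The arm moves only by the tool play_rows, never from a script. Its argument "commands" is one flat list of numbers, 7 for each row, row after row: the turn, a rotation vector about the tool's x, y, z in degrees, then the shift along the tool's x, y, z in m, then the finger opening in m, from 0 to 0.0854. In form: [rx, ry, rz, x, y, z, grip, rx, ry, rz, x, y, z, grip, ...]. A call has 1 to 5 rows; each row is the pose to reach, as a shift and turn from the pose commanded when the call began, along the tool's axes at that moment; what a row does not reach only later rows make up. A row lasts 1/10 s, in which the tool goes at most 50 mm and 8.59 degrees, less where a joint would pass 70% of its speed; a pose out of reach is approached as far as the arm can. A call with a gripper value outside its range is refused whole. The fingers move at their own pace and stop on an object; "newtons" is the grip in N (left out, the last holds). Time passes only in rows, so rows that repeat a pose let the fingers close. It gives the time, the measured TCP pose, the force and the opening at its end, in the units of the state.
- robot.state(): the state, without advancing time (a new reading comes with each control period).
- robot.camera(name): name is "scene" or "top" or "wrist"; returns (picture, depth): 420x560x3 uint8, red, green, blue; 420x560 float32, m along the optical axis (not along the pixel's ray), 0 where there is no reading.
- robot.get_calibration(name): a dict with "fx", "fy", "cx", "cy" (pixels), "dist" ([k1, k2, p1, p2, k3] as OpenCV has them; the pictures are not rectified), "R" (3x3) and "t" (3): a world point X has camera coordinates R X + t. Camera axes: x right, y down, z forward; pixel columns grow to the right and rows downward; lengths in m; the calibration is good to about 2 mm. A picture is of the moment at which its call begins: read the wrist's pose just before it. get_calibration takes no time and is no camera call; for the wrist camera it gives the pose at the moment of the call.
- robot.finish_job(): hands the job in, once; it reports no verdict.
Trained networks look in the newest picture that a camera, given by its name, has taken for a name from the list of things; names that differ only in an ending like _2 or _b are one class to them, and where a whole thing is asked for, a point or a joint stands for the part that bears it (a point fixed in the world has none). Each returns a list of dicts, best first, with "conf" (0 to 1); they miss things now and then, are a little off and sometimes report something else, mostly with a low value. They report only what shows in the picture. A call takes as long as a camera call.
- robot.boxes_of(thing, camera): "location" ([x, y, z] in m, in the coordinates of the camera as it stood for that picture, good to about 4 mm: the middle of the surface that is visible of it).
- robot.cut_out(thing, camera): "mask" (420x560 bool, what is visible of it).
- robot.place_of(thing, camera): "location" ([x, y, z] in m, in the coordinates of the camera as it stood for that picture, good to about 4 mm: a listed point, or the origin of a listed thing).
The state is a dict: "clock": time; "joints": joint angles; "qvel": joint speeds; "joint_torque": joint torques, N m; "tcp_pos": TCP position; "eef_rot": TCP orientation; "force": force on the tool from outside, world axes, zero at the start; "moment": the same for the moment, N m; "grip_width": opening from 0.0 (shut) to 1.0 (fully open).
Only numpy, scipy, OpenCV 4.12 (cv2) and the standard library are available. Lean on these libraries where they do the work, as an engineer would, in place of code of your own. Each camera call takes 0.05 s, during which the arm holds its last target.

TASK

Slide the empty steel fines tray, black grip last, into the bay under the tilting scrap bin, feeling for the hidden side guides and never forcing it, until it rests fully home against the end stop. Then swing the keeper bar shut across the front of the tray, let go, and leave the other things on the cart where they are.

Things in the scene. Friction and masses are not known exactly. Their poses are not given: they have to be found in the camera images.
- tray_grip (a point): Middle of the waist of the tray's black grip. Waist 30 mm long (x), 20 wide (y), between a guard (8 mm long) and a pommel (12 mm), both 30 mm wide; all 26 mm high, from 12 to 38 mm above the cart, on a short stem at the middle of the tray's front wall. x points level from grip to pan, the way the tray goes in; z up. Front wall 33 mm, leading end 203 mm along +x.
- tray_rear (a point): Middle of the tray's leading (rear) outer end face, 15 mm above its underside; same axes as tray_grip. The tray is an open pan of plain sheet steel lying flat on the cart top, 170 mm long (x), 120 mm wide (y), 38 mm high, walls 3 mm, 0.2 to 0.4 kg.
- mouth (a point): Middle of the bay's open mouth, 20 mm above the cart top; x points level into the bay, y to the left looking in, z up. Mouth 202 mm wide, 62 mm high. The bay has no floor: the tray slides on the cart top. As drawn, the home tray's leading end meets the end stop 169.5 mm inside the mouth (front wall 0.5 mm outside it), but see the stand.
- stand: Low steel stand of the tilting bin, fixed, 220 mm deep (x, into the bay), 210 wide, 66 high; origin on the cart top at its middle, 110 mm behind the mouth. The bin on its deck starts 70 mm or more behind the mouth and reaches 220 mm up. Hidden inside, a rigid guide frame in slotted holes: off-centre by up to 12 mm in y, 6 mm in x, 0.03 rad in yaw, to be felt.
- keeper_pivot (a point): On the keeper's upright pivot axis, 46 mm above the cart, 14 mm outside the mouth and 92 mm to its right (-y). Hidden guides: two upright walls 123 mm apart (tray 120), parallel, flared to 159 mm over the 40 mm nearest the mouth, beginning about 12 mm inside it. Friction about 0.6. Over 40 N between tray and bay is forcing.
- keeper (a joint): Angle of the keeper bar, rad: 0 shut (pointing along the mouth's +y across the tray's front), growing counter-clockwise seen from above; 1.57 points straight out of the bay, 2.2 at most; starts open. Flat steel bar 56 mm long, 10 wide, 22 to 30 mm above the cart. Stiff pivot, 0.04 N m: it stays where left. A tray left well short of home blocks it.
- keeper_stud (a point): Middle of the upright finger stud on the keeper bar, 46 mm above the cart: a steel pin 10 mm in diameter, 29 to 63 mm above the cart, 40 mm from the pivot axis. Push it round the pivot with a fingertip from its open side.
- castor_center (a point): Centre of a black nylon castor wheel lying flat on the cart, 75 mm in diameter, 30 mm high. Leave alone.
- bushing_center (a point): Centre of a white PTFE bushing standing on the cart, 42 mm in diameter, 36 mm high. Leave alone.
- funnel_center (a point): Axis of a yellow polypropylene funnel standing on its 110 mm mouth, 115 mm high, 30 mm above the cart. Leave alone.
- mallet_center (a point): Head end of a rubber-faced steel mallet lying on the cart, 24 mm above it, about 215 mm long with a 94 mm wide head. Leave alone.

How it is judged:
By the outcome, as a careful person would: the job done as asked, in the order asked, and still so for the second after the job is handed in, with the robot touching nothing.
It also fails if it takes over 72 s, if anything falls off the work surface, if the arm or the gripper's body presses on something with over 40 N, if the wrist force passes 120 N, or if a joint passes its speed limit or range.

## Working session

There is one attempt and no reset: what is moved stays moved. The work goes in short steps, Python scripts to look and compute and a tool call to move; the robot and the scene stay as the last step left them, time stands still between calls to the robot, and variables do not carry over. Pictures are saved under pics/ and viewed, and the job is handed in when it is done.

Besides the shell and the picture viewer there is one more tool, called after "Request:" as a command line: name --argument value ..., lists and objects as JSON in quotes. play_rows: Moves the arm, as the interface text tells. Its arguments: {"type":"object","properties":{"commands":{"type":"array","items":{"type":"number"}},"newtons":{"type":"number"}},"required":["commands"]}

```bash
ls; mkdir -p pics; cat > h.py <<'E'
import numpy as np, cv2
from plant import robot
def shot(cam,name):
    p,d=robot.camera(cam); cv2.imwrite(f'pics/{name}.png',p[:,:,::-1]); return p,d
def w(cam,loc,c=None):
    c=c or robot.get_calibration(cam); return np.array(c['R']).T@(np.array(loc)-np.array(c['t']))
E
python3 - <<'E'
from h import *
s=robot.state(); print({k:np.round(v,3).tolist() for k,v in s.items()})
T=['tray_grip','tray_rear','mouth','stand','keeper_pivot','keeper_stud','castor_center','bushing_center','funnel_center','mallet_center']
for cam in ['scene','top']:
    shot(cam,cam+'0'); c=robot.get_calibration(cam)
    for t in T:
        print(cam,t,[(np.round(w(cam,r['location'],c),4).tolist(),round(r['conf'],2)) for r in robot.place_of(t,cam)[:2]])
print(robot.state()['clock'])
E
```

```text
pics
{'clock': 0.0, 'joints': [1.181, 0.239, -0.014, 1.319, 0.0, 1.571], 'qvel': [0.001, 0.0, -0.0, -0.001, -0.0, 0.001], 'joint_torque': [-0.003, -53.878, 34.644, 0.018, -0.0, -0.0], 'tcp_pos': [0.199, 0.485, 0.404], 'eef_rot': [[-0.925, 0.38, -0.001], [0.38, 0.925, -0.001], [0.0, -0.001, -1.0]], 'force': [0.122, -0.157, -0.396], 'moment': [0.007, 0.025, -0.035], 'grip_width': 0.997}
scene tray_grip [([0.5074, -0.331, 0.0239], 0.75)]
scene tray_rear []
scene mouth [([0.5086, 0.041, 0.0212], 0.59)]
scene stand [([0.502, 0.1505, -0.0023], 0.56)]
scene keeper_pivot [([0.6056, 0.0324, 0.0424], 0.54)]
scene keeper_stud [([0.6169, -0.0057, 0.0457], 0.47)]
scene castor_center [([0.778, -0.0839, 0.0133], 0.77)]
scene bushing_center [([0.5713, 0.4445, 0.0192], 0.67)]
scene funnel_center [([0.6069, 0.0294, 0.044], 0.45)]
scene mallet_center [([0.7347, -0.2794, 0.02], 0.93)]
top tray_grip [([0.5028, -0.3252, 0.0257], 0.59)]
top tray_rear [([0.5541, -0.1317, 0.0141], 0.61)]
top mouth []
top stand [([0.5026, 0.1578, 0.0041], 0.95)]
top keeper_pivot [([0.6036, 0.0388, 0.0453], 0.67)]
top keeper_stud [([0.6146, 0.0, 0.0459], 0.59)]
top castor_center [([0.7778, -0.0821, 0.0164], 0.91)]
top bushing_center [([0.5697, 0.4438, 0.018], 0.54)]
top funnel_center [([0.3204, 0.2321, 0.033], 0.9)]
top mallet_center [([0.7344, -0.2789, 0.0258], 0.59), ([0.5734, 0.4429, 0.02], 0.44)]
1.1
```

View pics/scene0.png

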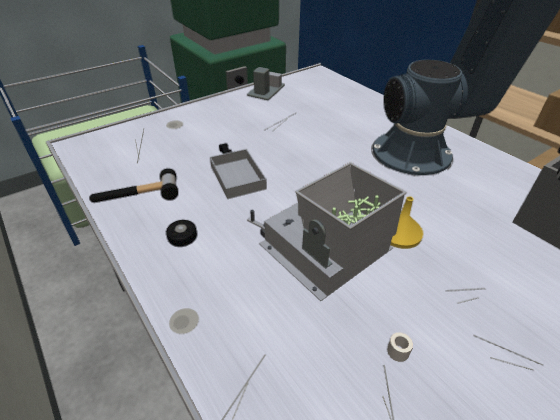

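View pics/top0.png

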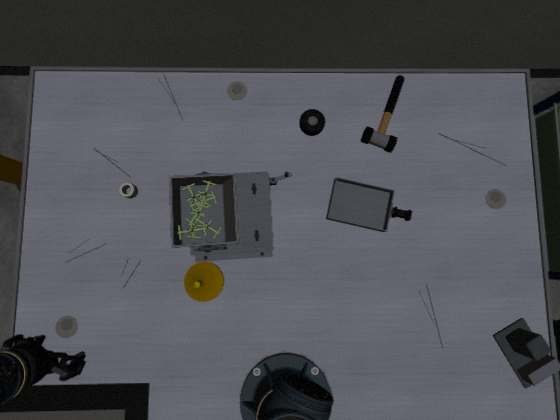

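```bash
cat >> h.py <<'E'
def rel(pos,ydeg,down=True):
    """shift in tool axes (mm) and turn (deg) to get tcp at pos with tool y at ydeg, pointing straight down"""
    from scipy.spatial.transform import Rotation as Ro
    s=robot.state(); R=np.array(s['eef_rot']); p=np.array(s['tcp_pos'])
    a=np.radians(ydeg); y=np.array([np.cos(a),np.sin(a),0]); z=np.array([0,0,-1.]); x=np.cross(y,z)
    T=np.c_[x,y,z]; rv=np.degrees(Ro.from_matrix(R.T@T).as_rotvec()); d=R.T@(np.array(pos)-p)
    print('turn',rv.round(2),'shift',d.round(4)); return rv,d
E
python3 - <<'E'
from h import *
rel([0.34,0.12,0.5],20)
rel([0.50,-0.26,0.42],-14.5)
c=robot.get_calibration('wrist'); s=robot.state()
C=-np.array(c['R']).T@np.array(c['t']); R=s['eef_rot']
print('cam in tool',np.array(R).T@(C-s['tcp_pos']), (np.array(R).T@np.array(c['R']).T).round(3),c['fx'])
E
```

```text
turn [-1.000e-02  0.000e+00  4.766e+01] shift [-0.2689 -0.2848 -0.0953]
turn [-1.000e-02  0.000e+00  8.216e+01] shift [-0.5613 -0.5754 -0.0153]
cam in tool [ 0.06646005 -0.00124135  0.03216965] [[-0.    -0.964 -0.265]
 [ 1.    -0.001  0.001]
 [-0.001 -0.265  0.964]] 305.30174402458323
```

Request:
play_rows --commands '[0,0,8,-0.03,-0.03,-0.05,0.085,0,0,16,-0.06,-0.06,-0.08,0.085,0,0,24,-0.1,-0.1,-0.08,0.085,0,0,32,-0.13,-0.13,-0.08,0.085,0,0,40,-0.16,-0.16,-0.08,0.085]'

```text
clock: 1.6
tcp_pos: [0.2847, 0.2803, 0.4853]
eef_rot: [[-0.46, 0.888, 0.001], [0.888, 0.46, 0.001], [0.0, 0.002, -1.0]]
force: [1.0, -0.4, -0.9]
grip_width: 0.994
```

```bash
python3 - <<'E'
from h import *
print(robot.state()['tcp_pos'])
rel([0.47,-0.22,0.45],-14.5)
E
```

```text
[0.28474857 0.28025149 0.48526728]
turn [ 0.08 -0.05 41.89] shift [-0.5294 -0.0657  0.035 ]
```

Request:
play_rows --commands '[0,0,8,-0.05,-0.007,0.0,0.085,0,0,16,-0.1,-0.013,0,0.085,0,0,24,-0.15,-0.02,0,0.085,0,0,32,-0.2,-0.026,0,0.085,0,0,40,-0.25,-0.032,0,0.085]'

```text
clock: 2.1
tcp_pos: [0.3716, 0.0455, 0.485]
eef_rot: [[0.219, 0.976, 0.001], [0.976, -0.219, 0.0], [0.0, 0.001, -1.0]]
force: [1.3, 0.5, 0.2]
grip_width: 0.996
```

```bash
python3 - <<'E'
from h import *
print(robot.state()['tcp_pos'])
rel([0.47,-0.22,0.45],-14.5)
E
```

```text
[0.37156741 0.04545602 0.48502377]
turn [ 0.07 -0.02  1.85] shift [-0.2375  0.1541  0.0351]
```

Request:
play_rows --commands '[0,0,2,-0.04,0.026,0.006,0.085,0,0,2,-0.08,0.052,0.012,0.085,0,0,2,-0.12,0.078,0.018,0.085,0,0,2,-0.16,0.104,0.024,0.085,0,0,2,-0.2,0.13,0.03,0.085]'

```text
clock: 2.6
tcp_pos: [0.456, -0.1779, 0.4546]
eef_rot: [[0.248, 0.969, 0.001], [0.969, -0.248, -0.0], [-0.0, 0.001, -1.0]]
force: [0.6, 1.7, -0.1]
grip_width: 0.999
```

Request:
play_rows --commands '[0,0,0,-0.035,0.023,0.005,0.085,0,0,0,-0.035,0.023,0.005,0.085,0,0,0,-0.035,0.023,0.005,0.085]'

```text
clock: 2.9
tcp_pos: [0.4694, -0.2161, 0.449]
eef_rot: [[0.249, 0.968, -0.001], [0.968, -0.249, 0.001], [0.0, -0.002, -1.0]]
force: [-0.6, 0.6, -0.2]
grip_width: 0.995
```

```bash
python3 - <<'E'
from h import *
print(robot.state()['tcp_pos'])
T=['tray_grip','tray_rear','mouth','keeper_pivot','keeper_stud']
c=robot.get_calibration('wrist'); shot('wrist','w1')
for t in T:
    print(t,[(np.round(w('wrist',r['location'],c),4).tolist(),round(r['conf'],2)) for r in robot.place_of(t,'wrist')[:2]])
E
```

```text
[ 0.46944622 -0.21607646  0.44901232]
tray_grip [([0.5078, -0.3292, 0.0226], 0.86)]
tray_rear [([0.5518, -0.1352, 0.016], 0.71)]
mouth []
keeper_pivot []
keeper_stud []
```

View pics/w1.png

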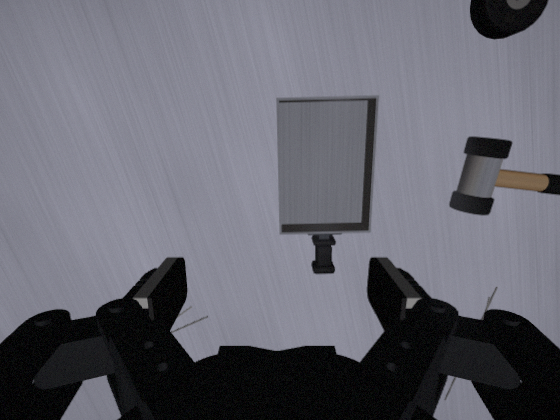

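```bash
cat >> h.py <<'E'
def onplane(c,uv,z):
    K=np.array([[c['fx'],0,c['cx']],[0,c['fy'],c['cy']],[0,0,1.]])
    n=cv2.undistortPoints(np.array(uv,float).reshape(-1,1,2),K,np.array(c['dist'],float))[:,0]
    R=np.array(c['R']);t=np.array(c['t']); C=-R.T@t
    D=np.c_[n,np.ones(len(n))]@R
    return C+D*((z-C[2])/D[:,2])[:,None]
def bydepth(c,uv,d):
    K=np.array([[c['fx'],0,c['cx']],[0,c['fy'],c['cy']],[0,0,1.]])
    n=cv2.undistortPoints(np.array(uv,float).reshape(-1,1,2),K,np.array(c['dist'],float))[:,0]
    P=np.c_[n,np.ones(len(n))]*np.array(d)[:,None]
    return (P-np.array(c['t']))@np.array(c['R'])
E
python3 - <<'E'
from h import *
c=robot.get_calibration('wrist'); p,d=robot.camera('wrist')
px=[(277,98),(378,96),(371,233),(281,234)]
q=onplane(c,px,0.038); print(q.round(4))
print('grip top',onplane(c,[(322,238),(322,253),(322,266)],0.038).round(4))
pts=[(322,250),(322,238),(322,268),(240,250),(320,160)]
print(bydepth(c,pts,[np.median(d[v-1:v+2,u-1:u+2]) for u,v in pts]).round(4))
r=(q[0]+q[1])/2; f=(q[2]+q[3])/2; v=r-f; print('axis',np.degrees(np.arctan2(v[1],v[0])),np.linalg.norm(v),np.linalg.norm(q[0]-q[1]),f)
for m in robot.cut_out('tray_grip','wrist')[:1]:
    ys,xs=np.nonzero(m['mask']); print(m['conf'],xs.min(),xs.max(),ys.min(),ys.max(),len(xs))
    b=(m['mask']).astype(np.uint8)
    P=bydepth(c,np.c_[xs,ys],d[ys,xs]); k=(P[:,2]>.033)&(P[:,2]<.045); rr=cv2.minAreaRect((P[k,:2]*1000).astype(np.float32)); print(rr,k.sum(),np.median(P[k,2]))
E
```

```text
[[ 0.4943 -0.1197  0.038 ]
 [ 0.6093 -0.1468  0.038 ]
 [ 0.5731 -0.3126  0.038 ]
 [ 0.4578 -0.2848  0.038 ]]
grip top [[ 0.5091 -0.3036  0.038 ]
 [ 0.5046 -0.3246  0.038 ]
 [ 0.5006 -0.3432  0.038 ]]
[[ 0.5056 -0.3212  0.0361]
 [ 0.5095 -0.3067  0.0304]
 [ 0.5001 -0.3474  0.0355]
 [ 0.3901 -0.3081 -0.0015]
 [ 0.5321 -0.2077  0.0016]]
axis 77.603742987424 0.16940004769899308 0.11815267932943996 [ 0.51545162 -0.29871578  0.038     ]
0.72 276 377 97 273 13898
((525.6923828125, -244.28042602539062), (227.59706115722656, 120.48653411865234), 76.90164184570312) 1809 0.03630337891451172
```

Request:
play_rows --commands '[0,0,0,0.05,0.01,0,0.085,0,0,0,0.1,0.02,0,0.085,0,0,0,0.15,0.035,0,0.085,0,0,0,0.19,0.05,0,0.085,0,0,0,0.19,0.05,0,0.085]'

```text
clock: 3.8
tcp_pos: [0.5671, -0.039, 0.4491]
eef_rot: [[0.242, 0.97, 0.001], [0.97, -0.242, 0.001], [0.001, 0.0, -1.0]]
force: [0.1, -1.2, -0.2]
grip_width: 0.995
```

```bash
python3 - <<'E'
from h import *
print(robot.state()['tcp_pos'])
T=['mouth','stand','keeper_pivot','keeper_stud','keeper','tray_rear','tray_grip']
c=robot.get_calibration('wrist'); p,d=shot('wrist','w2'); np.save('w2d.npy',d); import pickle; pickle.dump(c,open('w2c.pkl','wb'))
for t in T:
    print(t,[(np.round(w('wrist',r['location'],c),4).tolist(),round(r['conf'],2)) for r in robot.place_of(t,'wrist')[:2]])
E
```

```text
[ 0.56713077 -0.0390368   0.44909885]
mouth []
stand [([0.5025, 0.1497, -0.0011], 0.83)]
keeper_pivot [([0.6004, 0.0312, 0.0396], 0.79)]
keeper_stud [([0.6144, -0.0052, 0.0436], 0.8)]Traceback (most recent call last):
  File "<stdin>", line 6, in <module>
ValueError: it knows: bushing_center, castor_center, funnel_center, keeper_pivot, keeper_stud, mallet_center, mouth, stand, tray_grip, tray_rear
```

View pics/w2.png

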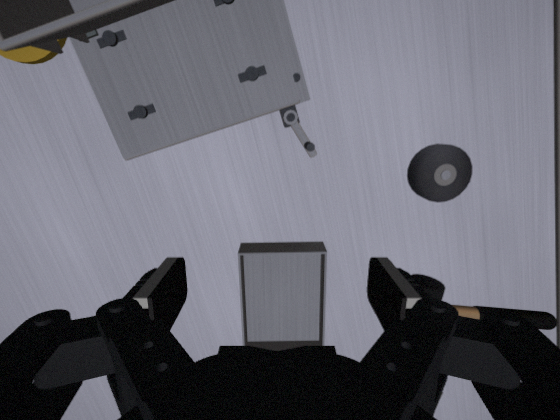

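```bash
python3 - <<'E'
from h import *
import pickle
c=pickle.load(open('w2c.pkl','rb')); im=cv2.imread('pics/w2.png')
q=onplane(c,[(126,159),(310,98)],0.066); print(q.round(4),np.linalg.norm(q[0]-q[1]))
m=q.mean(0); e=q[0]-q[1]; a=np.degrees(np.arctan2(e[1],e[0])); print('mouth mid',m,'y axis deg',a,'x axis deg',a-90)
print('stud top',onplane(c,[(309,146)],0.063),'pivot',onplane(c,[(290,117)],0.046))
print('slots', onplane(c,[(141,111),(252,73),(111,38),(225,0)],0.066).round(4))
z=cv2.resize(im[0:180,80:340],None,fx=3,fy=3,interpolation=cv2.INTER_CUBIC); cv2.imwrite('pics/w2z.png',z)
E
```

```text
[[0.4084 0.0319 0.066 ]
 [0.6258 0.0451 0.066 ]] 0.2177270103944759
mouth mid [0.51708755 0.0385189  0.066     ] y axis deg -176.53296750294976 x axis deg -266.53296750294976
stud top [[ 0.61399455 -0.00462747  0.063     ]] pivot [[0.6011442  0.03159634 0.046     ]]
slots [[0.4435 0.0768 0.066 ]
 [0.5714 0.0844 0.066 ]
 [0.4392 0.1516 0.066 ]
 [0.5629 0.156  0.066 ]]
```

View pics/w2z.png

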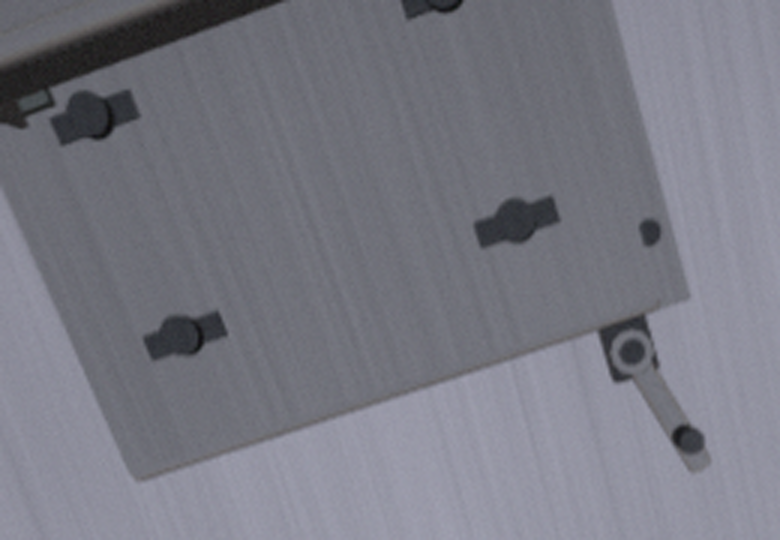

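```bash
python3 - <<'E'
from h import *
import pickle
c=pickle.load(open('w2c.pkl','rb')); d=np.load('w2d.npy')
v,u=np.mgrid[0:200,40:340]; u=u.ravel();v=v.ravel(); dd=d[v,u]
k=dd>0; P=bydepth(c,np.c_[u[k],v[k]],dd[k])
D=(abs(P[:,2]-.066)<.015); Q=P[D]; print(D.sum(),np.median(Q[:,2]),np.percentile(Q[:,2],[5,95]))
# front edge
s=Q[(Q[:,0]>.42)&(Q[:,0]<.59)]
for x0 in np.arange(.42,.6,.02):
    t=Q[abs(Q[:,0]-x0)<.005]; print(round(x0,2),t[:,1].min().round(4), end=' | ')
print()
for y0 in np.arange(.05,.12,.01):
    t=Q[abs(Q[:,1]-y0)<.004]; print(round(y0,3),t[:,0].min().round(4),t[:,0].max().round(4))
E
```

```text
25066 0.06472071922261843 [0.06333545 0.06627527]
0.42 0.0316 | 0.44 0.0328 | 0.46 0.034 | 0.48 0.0352 | 0.5 0.0363 | 0.52 0.0377 | 0.54 0.0387 | 0.56 0.04 | 0.58 0.0413 | 
0.05 0.4041 0.6143
0.06 0.4036 0.6137
0.07 0.403 0.6133
0.08 0.4027 0.6125
0.09 0.4017 0.6119
0.1 0.4008 0.6116
0.11 0.4008 0.6106
```

```bash
python3 - <<'E'
from h import *
rel([0.507,-0.330,0.30],-12.7)
E
```

```text
turn [ 0.    0.02 -1.68] shift [-0.2911  0.0153  0.1499]
```

Request:
play_rows --commands '[0,0,-1.7,-0.045,0.003,0.01,0.085,0,0,-1.7,-0.09,0.006,0.02,0.085,0,0,-1.7,-0.135,0.008,0.03,0.085,0,0,-1.7,-0.18,0.01,0.05,0.085,0,0,-1.7,-0.22,0.012,0.07,0.085]'

```text
clock: 4.55
tcp_pos: [0.5204, -0.2627, 0.3798]
eef_rot: [[0.221, 0.975, 0.001], [0.975, -0.221, -0.001], [-0.001, 0.001, -1.0]]
force: [-0.1, -0.3, -0.8]
grip_width: 0.997
```

Request:
play_rows --commands '[0,0,0,-0.036,0.002,0.03,0.085,0,0,0,-0.071,0.003,0.06,0.085,0,0,0,-0.071,0.003,0.08,0.085,0,0,0,-0.071,0.003,0.08,0.085]'

```text
clock: 4.95
tcp_pos: [0.5072, -0.331, 0.297]
eef_rot: [[0.223, 0.975, -0.004], [0.975, -0.223, 0.003], [0.002, -0.005, -1.0]]
force: [-0.3, 0.8, -0.0]
grip_width: 1.0
```

```bash
python3 - <<'E'
from h import *
s=robot.state(); print(s['tcp_pos'],s['force'])
c=robot.get_calibration('wrist'); p,d=shot('wrist','w3')
for t in ['tray_grip','tray_rear']:
    print(t,[(np.round(w('wrist',r['location'],c),4).tolist(),round(r['conf'],2)) for r in robot.place_of(t,'wrist')[:2]])
rel([0.507,-0.330,0.18],-12.7)
E
```

```text
[ 0.50719143 -0.33104835  0.29703901] [-0.27285461  0.76942685 -0.04988307]
tray_grip [([0.5061, -0.3294, 0.0262], 0.93)]
tray_rear []
turn [0.08 0.03 0.04] shift [-0.0006 -0.0025  0.1211]
```

View pics/w3.png

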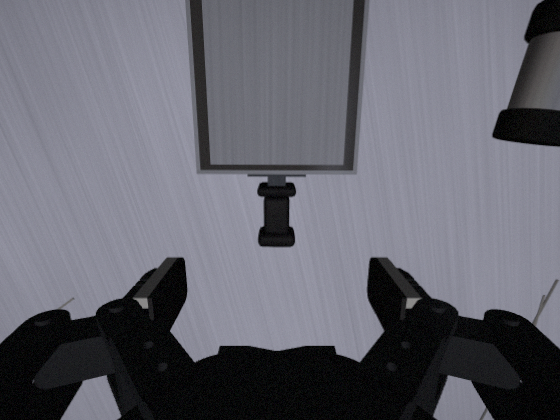

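```bash
python3 - <<'E'
from h import *
c=robot.get_calibration('wrist')
q=onplane(c,[(276,212),(200,172),(356,172),(276,187),(276,240)],0.038);print(q.round(4))
e=q[2]-q[1]; print(np.degrees(np.arctan2(e[1],e[0])),np.linalg.norm(e))
f=(q[1]+q[2])/2; a=np.radians(77.3); print(f-0.033*np.array([np.cos(a),np.sin(a),0]))
E
```

```text
[[ 0.5097 -0.3291  0.038 ]
 [ 0.4604 -0.2857  0.038 ]
 [ 0.5758 -0.3117  0.038 ]
 [ 0.5141 -0.3096  0.038 ]
 [ 0.5045 -0.352   0.038 ]]
-12.684052636304521 0.11825944823381437
[ 0.51085213 -0.33088419  0.038     ]
```

Request:
play_rows --commands '[0,0,0,0.0,0.0,0.045,0.085,0,0,0,0.0,0.0,0.08,0.085,0,0,0,0.0,0.0,0.1,0.07,0,0,0,0,0.0,0.115,0.05,0,0,0,0.0,0.0,0.117,0.03]' --newtons 30

```text
clock: 5.6
tcp_pos: [0.5097, -0.3289, 0.1826]
eef_rot: [[0.218, 0.976, -0.0], [0.976, -0.218, 0.0], [0.0, -0.001, -1.0]]
force: [-1.4, -0.3, -0.1]
grip_width: 0.509
```

Request:
play_rows --commands '[0,0,0,0.0,0.0,0.0,0.015,0,0,0,0.0,0.0,0.0,0.015,0,0,0,0.0,0.0,0.0,0.015,0,0,0,0,0.0,0.0,0.015]' --newtons 30

```text
clock: 6.0
tcp_pos: [0.51, -0.3298, 0.1843]
eef_rot: [[0.219, 0.976, 0.002], [0.976, -0.219, -0.001], [-0.001, 0.002, -1.0]]
force: [-1.0, 1.9, 6.6]
grip_width: 0.229
```

```bash
python3 - <<'E'
from h import *
s=robot.state(); print({k:np.round(s[k],3).tolist() for k in ['clock','tcp_pos','force','moment','grip_width']})
c=robot.get_calibration('wrist'); p,d=shot('wrist','w4')
rel([0.523,-0.190,0.18],3.47)
E
```

```text
{'clock': 6.0, 'tcp_pos': [0.51, -0.33, 0.184], 'force': [-0.982, 1.88, 6.582], 'moment': [0.481, 0.305, 0.067], 'grip_width': 0.229}
turn [  0.13   0.05 -16.09] shift [ 0.1392 -0.0179  0.0042]
```

View pics/w4.png

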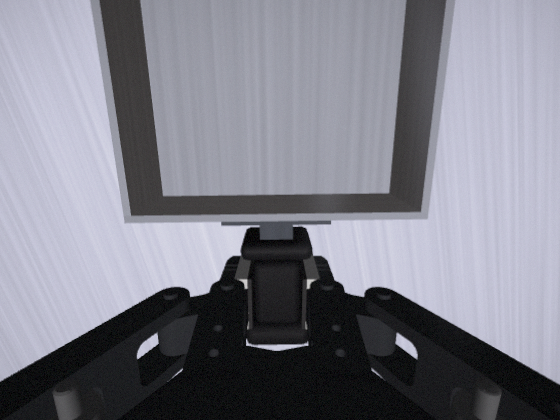

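Request:
play_rows --commands '[0,0,-3,0.025,-0.003,-0.003,0.015,0,0,-6,0.05,-0.006,-0.003,0.015,0,0,-10,0.08,-0.01,-0.003,0.015,0,0,-13,0.11,-0.014,-0.003,0.015,0,0,-16.1,0.135,-0.018,-0.003,0.015]'

```text
clock: 6.55
tcp_pos: [0.5217, -0.1927, 0.1862]
eef_rot: [[-0.063, 0.998, 0.001], [0.998, 0.063, -0.001], [-0.001, 0.001, -1.0]]
force: [-0.1, 0.2, -2.2]
grip_width: 0.229
```

Request:
play_rows --commands '[0,0,0,0,0,0,0.015,0,0,0,0,0,0,0.015]'

```text
clock: 6.75
tcp_pos: [0.5218, -0.1937, 0.1862]
eef_rot: [[-0.061, 0.998, 0.001], [0.998, 0.061, -0.001], [-0.001, 0.001, -1.0]]
force: [0.5, 0.1, -1.6]
grip_width: 0.232
```

```bash
python3 - <<'E'
from h import *
s=robot.state(); print({k:np.round(s[k],3).tolist() for k in ['clock','tcp_pos','force','moment','grip_width']})
c=robot.get_calibration('wrist'); p,d=shot('wrist','w5')
for t in ['tray_rear','mouth','stand','keeper_stud','keeper_pivot']:
    print(t,[(np.round(w('wrist',r['location'],c),4).tolist(),round(r['conf'],2)) for r in robot.place_of(t,'wrist')[:2]])
rel([0.521,-0.166,0.18],3.47)
shot('top','t5')
for t in ['tray_rear','tray_grip','mouth','stand']:
    print(t,[(np.round(w('top',r['location']),4).tolist(),round(r['conf'],2)) for r in robot.place_of(t,'top')[:2]])
E
```

```text
{'clock': 6.75, 'tcp_pos': [0.522, -0.194, 0.186], 'force': [0.461, 0.091, -1.641], 'moment': [-0.25, 0.014, -0.034], 'grip_width': 0.232}
tray_rear []
mouth []
stand []
keeper_stud []
keeper_pivot []
turn [ 0.01  0.01 -0.08] shift [0.0287 0.0012 0.0057]
tray_rear [([0.5118, 0.0054, 0.0163], 0.65)]
tray_grip [([0.5185, -0.1958, 0.0245], 0.85)]
mouth []
stand [([0.5031, 0.1566, 0.0038], 0.81), ([0.5726, 0.4445, 0.0189], 0.29)]
```

View pics/w5.png

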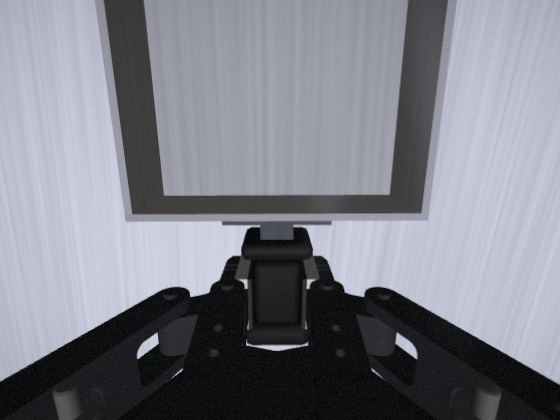

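View pics/t5.png

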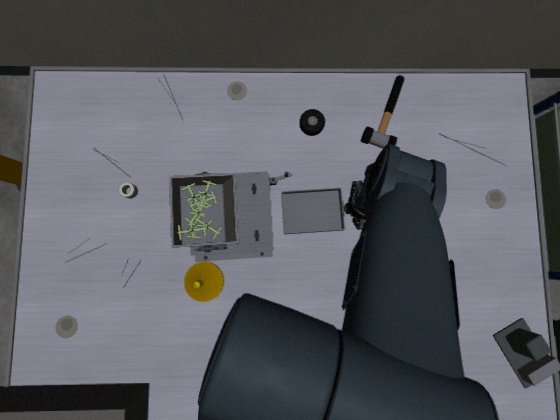

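Request:
play_rows --commands '[0,0,0,0,0,0,0.025,0,0,0,0,0,0.003,0.025,0,0,0,0.006,0,0.003,0.025,0,0,0,0.012,0,0.003,0.025,0,0,0,0.018,0,0.003,0.025]' --newtons 20

```text
clock: 7.8
tcp_pos: [0.5203, -0.1754, 0.1826]
eef_rot: [[-0.06, 0.998, -0.0], [0.998, 0.06, -0.0], [-0.0, -0.0, -1.0]]
force: [0.0, -1.0, -1.3]
grip_width: 0.294
```

```bash
python3 - <<'E'
from h import *
s=robot.state(); print({k:np.round(s[k],3).tolist() for k in ['clock','tcp_pos','force','moment','grip_width']})
shot('wrist','w6')
E
```

```text
{'clock': 7.8, 'tcp_pos': [0.52, -0.175, 0.183], 'force': [0.012, -1.004, -1.316], 'moment': [-0.266, 0.011, 0.015], 'grip_width': 0.294}
```

View pics/w6.png

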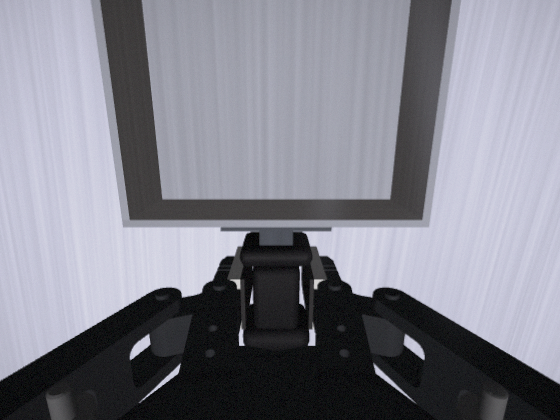

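Request:
play_rows --commands '[0,0,0,0.005,0,0,0.025,0,0,0,0.01,0,0,0.025,0,0,0,0.015,0,0,0.025,0,0,0,0.018,0,0,0.025,0,0,0,0.02,0,0,0.025]'

```text
clock: 8.35
tcp_pos: [0.5192, -0.1557, 0.1827]
eef_rot: [[-0.061, 0.998, 0.0], [0.998, 0.061, -0.0], [-0.0, 0.0, -1.0]]
force: [-0.9, -2.9, -0.2]
grip_width: 0.293
```

Request:
play_rows --commands '[0,0,0,0.003,0,0,0.025,0,0,0,0.006,0,0,0.025,0,0,0,0.009,0,0,0.025,0,0,0,0.012,0,0,0.025]'

```text
clock: 8.75
tcp_pos: [0.5185, -0.1439, 0.1827]
eef_rot: [[-0.06, 0.998, 0.0], [0.998, 0.06, -0.0], [-0.0, 0.0, -1.0]]
force: [-0.1, -2.5, 0.3]
grip_width: 0.29
```

```bash
cat > st.py <<'E'
from h import *
import sys
s=robot.state(); R=np.array(s['eef_rot']); print({k:np.round(s[k],4).tolist() for k in ['clock','tcp_pos','grip_width']},'F tool',(R.T@s['force']).round(1),'M tool',(R.T@s['moment']).round(2))
d=np.array(s['tcp_pos'])[:2]-[0.509,0.039]; print('bay x %.1f y %.1f mm'%(1e3*d@[-.0605,.998],1e3*d@[-.998,-.0605]))
p,dd=robot.camera('wrist')
if len(sys.argv)>1: cv2.imwrite(f'pics/{sys.argv[1]}.png',p[:,:,::-1])
# front rim of pan: bright rim line -> angle/pos
E
python3 st.py w7
```

```text
{'clock': 8.75, 'tcp_pos': [0.5185, -0.1439, 0.1827], 'grip_width': 0.2897} F tool [-2.5 -0.3 -0.3] M tool [-0.02 -0.44  0.06]
bay x -183.1 y 1.6 mm
```

View pics/w7.png

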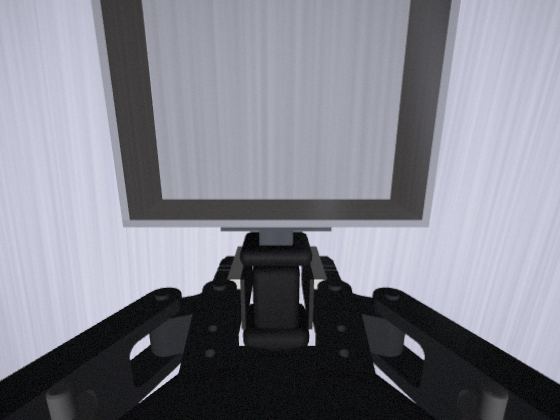

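Request:
play_rows --commands '[0,0,0,0.003,0,0,0.025,0,0,0,0.005,0,0,0.025,0,0,0,0.008,0,0,0.025]'

```text
clock: 9.1
tcp_pos: [0.518, -0.136, 0.1827]
eef_rot: [[-0.06, 0.998, 0.0], [0.998, 0.06, -0.0], [-0.0, 0.0, -1.0]]
force: [0.1, -2.9, 1.7]
grip_width: 0.294
```

Request:
play_rows --commands '[0,0,0,0.002,0,0,0.025,0,0,0,0.004,0,0,0.025,0,0,0,0.006,0,0,0.025]'

```text
clock: 9.4
tcp_pos: [0.5176, -0.13, 0.1827]
eef_rot: [[-0.06, 0.998, 0.0], [0.998, 0.06, -0.0], [-0.0, 0.0, -1.0]]
force: [0.3, -2.1, 2.9]
grip_width: 0.29
```

Request:
play_rows --commands '[0,0,0,0.002,0,0,0.025,0,0,0,0.004,0,0,0.025,0,0,0,0.005,0,0,0.025]'

```text
clock: 9.7
tcp_pos: [0.5173, -0.125, 0.1827]
eef_rot: [[-0.061, 0.998, 0.0], [0.998, 0.061, -0.0], [-0.0, 0.0, -1.0]]
force: [0.3, -2.6, 2.3]
grip_width: 0.295
```

```bash
python3 st.py w8
```

```text
{'clock': 9.7, 'tcp_pos': [0.5173, -0.125, 0.1827], 'grip_width': 0.2953} F tool [-2.6  0.1 -2.3] M tool [-0.05 -0.56 -0.02]
bay x -164.1 y 1.6 mm
```

View pics/w8.png

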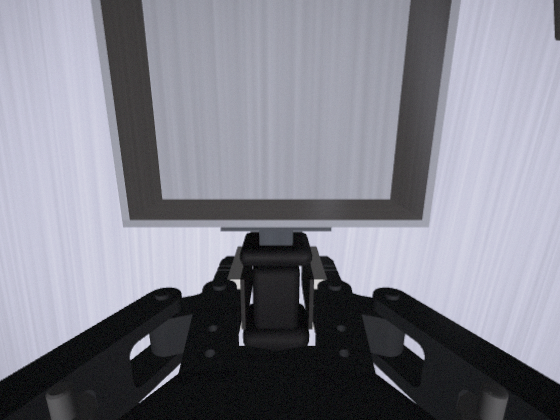

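Request:
play_rows --commands '[0,0,0,0.002,0,0,0.025,0,0,0,0.004,0,0,0.025]'

```text
clock: 9.95
tcp_pos: [0.5171, -0.1211, 0.1827]
eef_rot: [[-0.06, 0.998, 0.0], [0.998, 0.06, -0.0], [-0.0, 0.0, -1.0]]
force: [-0.3, -2.9, 1.6]
grip_width: 0.291
```

Request:
play_rows --commands '[0,0,0,0.002,0,0,0.025,0,0,0,0.004,0,0,0.025]'

```text
clock: 10.15
tcp_pos: [0.517, -0.1171, 0.1827]
eef_rot: [[-0.06, 0.998, 0.0], [0.998, 0.06, -0.001], [-0.001, 0.0, -1.0]]
force: [1.4, -4.2, 1.6]
grip_width: 0.289
```

Request:
play_rows --commands '[0,0,0,0.002,0,0,0.025,0,0,0,0.004,0,0,0.025]'

```text
clock: 10.35
tcp_pos: [0.5167, -0.113, 0.1827]
eef_rot: [[-0.06, 0.998, 0.0], [0.998, 0.06, -0.0], [-0.0, 0.0, -1.0]]
force: [1.6, -4.7, 1.6]
grip_width: 0.295
```

```bash
python3 st.py w9
```

```text
{'clock': 10.35, 'tcp_pos': [0.5167, -0.113, 0.1827], 'grip_width': 0.295} F tool [-4.8  1.3 -1.6] M tool [-0.25 -0.93  0.04]
bay x -152.2 y 1.5 mm
```

View pics/w9.png

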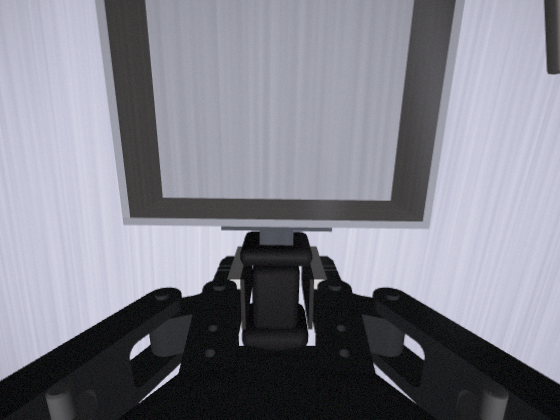

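Request:
play_rows --commands '[0,0,0,0.001,0.001,0,0.025,0,0,0,0.003,0.0015,0,0.025]'

```text
clock: 10.6
tcp_pos: [0.518, -0.1101, 0.1827]
eef_rot: [[-0.06, 0.998, 0.0], [0.998, 0.06, -0.0], [-0.0, -0.0, -1.0]]
force: [0.8, -4.7, 1.5]
grip_width: 0.291
```

```bash
cat >> st.py <<'E'
c=robot.get_calibration('wrist')
def rim(g,c):
    pts=[]
    for cols in (range(145,212),range(345,415)):
        for u in cols:
            col=cv2.GaussianBlur(g[195:250,u:u+1].astype(np.float32),(1,3),0)[:,0]; gr=np.diff(col); k=int(np.argmax(gr[10:])+10)
            pts.append((u,195+k+.5))
    P=onplane(c,pts,.038)[:,:2]
    l=cv2.fitLine(P.astype(np.float32),cv2.DIST_HUBER,0,1e-3,1e-3).ravel()
    a=np.degrees(np.arctan2(l[1],l[0])); a=(a+90)%180-90
    # left & right edges of pan by row 150..200 not used
    return a,l[2:],np.array(pts)
a,m,pts=rim(cv2.cvtColor(p,cv2.COLOR_RGB2GRAY),c)
ty=np.degrees(np.arctan2(R[1,1],R[0,1]))
print('front wall line deg %.2f  tool y deg %.2f  => tray yaw rel tool %.2f ; rel bay(3.47) %.2f'%(a,ty,a-ty,a-3.47), 'rows',pts[:60,1].mean().round(1),pts[-60:,1].mean().round(1))
ax=np.array([-np.sin(np.radians(a)),np.cos(np.radians(a))]); print('rim bay x of front wall %.1f'%(1e3*(m-np.array([0.509,0.039]))@[-.0605,.998]))
E
python3 st.py w10
```

```text
{'clock': 10.6, 'tcp_pos': [0.518, -0.1101, 0.1827], 'grip_width': 0.2906} F tool [-4.7  0.5 -1.5] M tool [-0.21 -0.96  0.01]
bay x -149.4 y 0.1 mm
front wall line deg 2.68  tool y deg 3.45  => tray yaw rel tool -0.77 ; rel bay(3.47) -0.79 rows 217.8 220.5
rim bay x of front wall -117.8
```

Request:
play_rows --commands '[0,0,0.3,0.002,0.0,0,0.025,0,0,0.5,0.004,0.0,0,0.025,0,0,0.5,0.006,0.0,0,0.025]'

```text
clock: 10.95
tcp_pos: [0.5183, -0.1047, 0.1829]
eef_rot: [[-0.051, 0.999, 0.002], [0.999, 0.051, -0.003], [-0.003, 0.002, -1.0]]
force: [5.6, -14.1, -0.9]
grip_width: 0.289
```

```bash
python3 st.py w11
```

```text
{'clock': 10.95, 'tcp_pos': [0.5183, -0.1047, 0.1829], 'grip_width': 0.2887} F tool [-14.4   4.9   0.9] M tool [-1.02 -2.87  0.26]
bay x -144.0 y -0.6 mm
front wall line deg 2.35  tool y deg 2.91  => tray yaw rel tool -0.57 ; rel bay(3.47) -1.12 rows 218.8 220.5
rim bay x of front wall -113.6
```

Request:
play_rows --commands '[0,0,0,-0.002,0.001,0,0.025,0,0,0,-0.002,0.002,0,0.025]'

```text
clock: 11.2
tcp_pos: [0.5192, -0.1057, 0.1824]
eef_rot: [[-0.052, 0.999, -0.001], [0.999, 0.052, 0.001], [0.001, -0.001, -1.0]]
force: [-1.3, -1.3, -0.3]
grip_width: 0.294
```

```bash
python3 st.py w12
```

```text
{'clock': 11.2, 'tcp_pos': [0.5192, -0.1057, 0.1824], 'grip_width': 0.2944} F tool [-1.2 -1.4  0.3] M tool [ 0.14 -0.27  0.03]
bay x -145.1 y -1.4 mm
front wall line deg 2.47  tool y deg 2.97  => tray yaw rel tool -0.50 ; rel bay(3.47) -1.00 rows 218.5 220.2
rim bay x of front wall -113.7
```

View pics/w12.png

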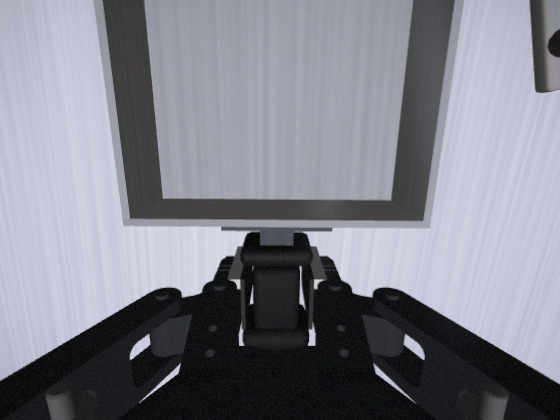

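Request:
play_rows --commands '[0,0,0,0.002,0.0,0,0.025,0,0,0,0.003,0.0,0,0.025]'

```text
clock: 11.45
tcp_pos: [0.5197, -0.103, 0.1827]
eef_rot: [[-0.052, 0.999, 0.0], [0.999, 0.052, -0.001], [-0.001, 0.0, -1.0]]
force: [0.7, -3.1, 1.9]
grip_width: 0.294
```

Request:
play_rows --commands '[0,0,0,0.001,0.0,0,0.025,0,0,0,0.002,0.0,0,0.025]'

```text
clock: 11.65
tcp_pos: [0.5193, -0.1008, 0.1827]
eef_rot: [[-0.052, 0.999, -0.0], [0.999, 0.052, -0.0], [-0.0, -0.0, -1.0]]
force: [0.6, -3.8, 2.7]
grip_width: 0.293
```

```bash
python3 st.py w13
```

```text
{'clock': 11.65, 'tcp_pos': [0.5193, -0.1008, 0.1827], 'grip_width': 0.2935} F tool [-3.8  0.4 -2.7] M tool [-0.09 -0.56  0.08]
bay x -140.1 y -1.8 mm
front wall line deg 2.69  tool y deg 2.97  => tray yaw rel tool -0.28 ; rel bay(3.47) -0.78 rows 218.5 219.5
rim bay x of front wall -108.7
```

Moving freely again. Continue.

Request:
play_rows --commands '[0,0,0,0.002,0.0,0,0.025,0,0,0,0.004,0.0,0,0.025]'

```text
clock: 11.9
tcp_pos: [0.5191, -0.0968, 0.1827]
eef_rot: [[-0.052, 0.999, -0.0], [0.999, 0.052, -0.0], [-0.0, -0.0, -1.0]]
force: [-0.0, -2.8, 1.7]
grip_width: 0.288
```

Request:
play_rows --commands '[0,0,0,0.002,0.0,0,0.025,0,0,0,0.004,0.0,0,0.025]'

```text
clock: 12.1
tcp_pos: [0.519, -0.0928, 0.1827]
eef_rot: [[-0.052, 0.999, 0.0], [0.999, 0.052, -0.0], [-0.0, 0.0, -1.0]]
force: [0.0, -2.6, 2.2]
grip_width: 0.291
```

```bash
python3 st.py w14
```

```text
{'clock': 12.1, 'tcp_pos': [0.519, -0.0928, 0.1827], 'grip_width': 0.291} F tool [-2.6 -0.1 -2.2] M tool [-0.04 -0.69  0.02]
bay x -132.1 y -2.0 mm
front wall line deg 2.69  tool y deg 2.97  => tray yaw rel tool -0.28 ; rel bay(3.47) -0.78 rows 218.5 219.5
rim bay x of front wall -100.6
```

Request:
play_rows --commands '[0,0,0,0.002,0.0,0,0.025,0,0,0,0.004,0.0,0,0.025,0,0,0,0.006,0.0,0,0.025]'

```text
clock: 12.45
tcp_pos: [0.5187, -0.0868, 0.1827]
eef_rot: [[-0.052, 0.999, 0.0], [0.999, 0.052, -0.0], [-0.0, 0.0, -1.0]]
force: [1.0, -3.6, 2.0]
grip_width: 0.291
```

Request:
play_rows --commands '[0,0,0,0.002,0.0,0,0.025,0,0,0,0.004,0.0,0,0.025,0,0,0,0.006,0.0,0,0.025]'

```text
clock: 12.75
tcp_pos: [0.5184, -0.0808, 0.1827]
eef_rot: [[-0.052, 0.999, 0.0], [0.999, 0.052, -0.0], [-0.0, 0.0, -1.0]]
force: [0.7, -3.3, 2.3]
grip_width: 0.296
```

```bash
python3 st.py w15
```

```text
{'clock': 12.75, 'tcp_pos': [0.5184, -0.0808, 0.1827], 'grip_width': 0.2961} F tool [-3.3  0.5 -2.3] M tool [-0.1  -0.68  0.07]
bay x -120.2 y -2.1 mm
front wall line deg 2.69  tool y deg 2.96  => tray yaw rel tool -0.27 ; rel bay(3.47) -0.78 rows 218.5 219.5
rim bay x of front wall -88.6
```

Request:
play_rows --commands '[0,0,0.2,0.003,0.0,0,0.025,0,0,0.2,0.006,0.0,0,0.025,0,0,0.2,0.009,0.0,0,0.025]'

```text
clock: 13.1
tcp_pos: [0.5178, -0.0718, 0.1826]
eef_rot: [[-0.048, 0.999, -0.0], [0.999, 0.048, -0.0], [-0.0, -0.0, -1.0]]
force: [0.3, -3.0, 2.2]
grip_width: 0.292
```

Request:
play_rows --commands '[0,0,0,0.003,0.0,0,0.025,0,0,0,0.006,0.0,0,0.025,0,0,0,0.009,0.0,0,0.025]'

```text
clock: 13.4
tcp_pos: [0.5174, -0.0627, 0.1827]
eef_rot: [[-0.048, 0.999, -0.0], [0.999, 0.048, -0.0], [-0.0, -0.0, -1.0]]
force: [0.2, -3.3, 2.0]
grip_width: 0.296
```

```bash
python3 st.py w16
```

```text
{'clock': 13.4, 'tcp_pos': [0.5174, -0.0627, 0.1827], 'grip_width': 0.2962} F tool [-3.3  0.  -2. ] M tool [-0.06 -0.69  0.05]
bay x -102.0 y -2.2 mm
front wall line deg 2.78  tool y deg 2.77  => tray yaw rel tool 0.01 ; rel bay(3.47) -0.69 rows 219.5 219.5
rim bay x of front wall -70.5
```

View pics/w16.png

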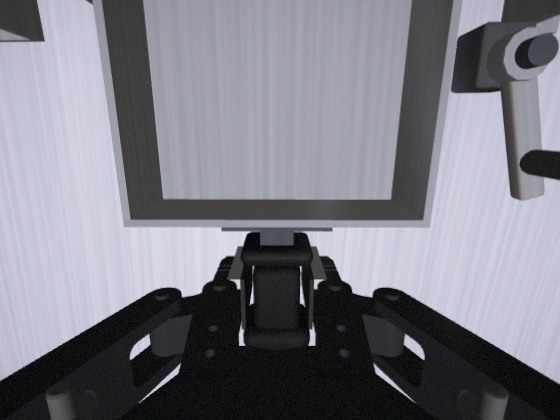

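Request:
play_rows --commands '[0,0,0,0.003,0.0,0,0.025,0,0,0,0.006,0.0,0,0.025,0,0,0,0.009,0.0,0,0.025,0,0,0,0.012,0.0,0,0.025]'

```text
clock: 13.85
tcp_pos: [0.5168, -0.0508, 0.1826]
eef_rot: [[-0.048, 0.999, -0.0], [0.999, 0.048, -0.0], [-0.0, -0.0, -1.0]]
force: [0.7, -3.9, 2.1]
grip_width: 0.291
```

Request:
play_rows --commands '[0,0,0,0.003,0.0,0,0.025,0,0,0,0.006,0.0,0,0.025,0,0,0,0.009,0.0,0,0.025,0,0,0,0.012,0.0,0,0.025]'

```text
clock: 14.25
tcp_pos: [0.5162, -0.0388, 0.1826]
eef_rot: [[-0.048, 0.999, -0.0], [0.999, 0.048, -0.0], [-0.0, -0.0, -1.0]]
force: [1.3, -3.6, 1.6]
grip_width: 0.298
```

Request:
play_rows --commands '[0,0,0,0.003,0.0,0,0.025,0,0,0,0.006,0.0,0,0.025,0,0,0,0.009,0.0,0,0.025,0,0,0,0.012,0.0,0,0.025]'

```text
clock: 14.65
tcp_pos: [0.5157, -0.0268, 0.1826]
eef_rot: [[-0.048, 0.999, -0.0], [0.999, 0.048, -0.0], [-0.0, -0.0, -1.0]]
force: [1.0, -3.3, 1.3]
grip_width: 0.287
```

```bash
python3 st.py w17
```

```text
{'clock': 14.65, 'tcp_pos': [0.5157, -0.0268, 0.1826], 'grip_width': 0.2872} F tool [-3.4  0.8 -1.3] M tool [-0.11 -0.59  0.05]
bay x -66.1 y -2.7 mm
front wall line deg 2.77  tool y deg 2.77  => tray yaw rel tool 0.00 ; rel bay(3.47) -0.70 rows 219.2 219.5
rim bay x of front wall -34.7
```

View pics/w17.png

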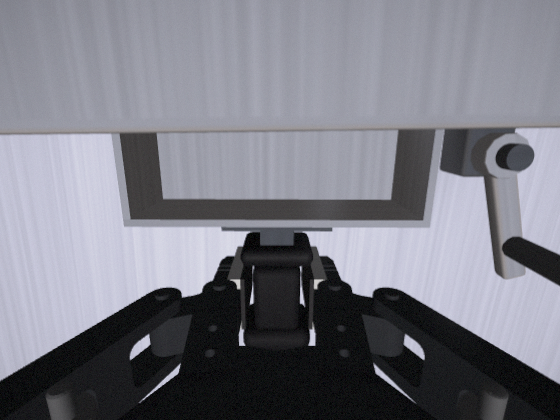

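Request:
play_rows --commands '[0,0,0,0.003,0.0,0,0.025,0,0,0,0.006,0.0,0,0.025,0,0,0,0.009,0.0,0,0.025,0,0,0,0.012,0.0,0,0.025]'

```text
clock: 15.1
tcp_pos: [0.5151, -0.0148, 0.1826]
eef_rot: [[-0.048, 0.999, -0.0], [0.999, 0.048, -0.0], [-0.0, -0.0, -1.0]]
force: [0.8, -3.1, 1.4]
grip_width: 0.291
```

Request:
play_rows --commands '[0,0,0,0.002,0.0,0,0.025,0,0,0,0.004,0.0,0,0.025,0,0,0,0.006,0.0,0,0.025]'

```text
clock: 15.4
tcp_pos: [0.5148, -0.0089, 0.1826]
eef_rot: [[-0.048, 0.999, -0.0], [0.999, 0.048, -0.0], [-0.0, -0.0, -1.0]]
force: [0.3, -2.4, 1.1]
grip_width: 0.291
```

Request:
play_rows --commands '[0,0,0,0.001,0.0,0,0.025,0,0,0,0.002,0.0,0,0.025,0,0,0,0.003,0.0,0,0.025]'

```text
clock: 15.7
tcp_pos: [0.5147, -0.006, 0.1827]
eef_rot: [[-0.048, 0.999, 0.0], [0.999, 0.048, -0.0], [-0.0, 0.0, -1.0]]
force: [1.7, -2.4, 0.6]
grip_width: 0.295
```

```bash
python3 st.py w18
```

```text
{'clock': 15.7, 'tcp_pos': [0.5147, -0.006, 0.1827], 'grip_width': 0.2951} F tool [-2.5  1.6 -0.6] M tool [-0.21 -0.57  0.09]
bay x -45.3 y -3.0 mm
front wall line deg 2.76  tool y deg 2.76  => tray yaw rel tool -0.01 ; rel bay(3.47) -0.71 rows 219.5 219.5
rim bay x of front wall -14.0
```

View pics/w18.png

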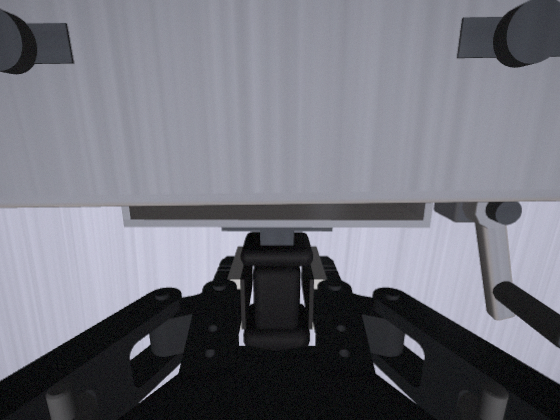

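Request:
play_rows --commands '[0,0,0,0.001,0.0003,0,0.025,0,0,0,0.002,0.0005,0,0.025]'

```text
clock: 15.95
tcp_pos: [0.515, -0.004, 0.1826]
eef_rot: [[-0.048, 0.999, -0.0], [0.999, 0.048, -0.0], [-0.0, -0.0, -1.0]]
force: [0.6, -2.4, 1.7]
grip_width: 0.296
```

Request:
play_rows --commands '[0,0,0,0.001,0.0,0,0.025,0,0,0,0.002,0.0,0,0.025]'

```text
clock: 16.15
tcp_pos: [0.5149, -0.0019, 0.1826]
eef_rot: [[-0.048, 0.999, -0.0], [0.999, 0.048, -0.0], [-0.0, -0.0, -1.0]]
force: [0.3, -2.7, 0.6]
grip_width: 0.292
```

Request:
play_rows --commands '[0,0,0,0.001,0.0,0,0.025,0,0,0,0.002,0.0,0,0.025]'

```text
clock: 16.35
tcp_pos: [0.5148, 0.0001, 0.1826]
eef_rot: [[-0.048, 0.999, -0.0], [0.999, 0.048, -0.0], [-0.0, -0.0, -1.0]]
force: [-0.6, -3.0, 1.2]
grip_width: 0.292
```

Request:
play_rows --commands '[0,0,0,0.001,0.0,0,0.025,0,0,0,0.002,0.0,0,0.025]'

```text
clock: 16.55
tcp_pos: [0.5148, 0.002, 0.1826]
eef_rot: [[-0.048, 0.999, -0.0], [0.999, 0.048, -0.0], [-0.0, -0.0, -1.0]]
force: [-0.3, -2.2, -0.0]
grip_width: 0.293
```

Request:
play_rows --commands '[0,0,0,0.001,0.0,0,0.025,0,0,0,0.002,0.0,0,0.025]'

```text
clock: 16.75
tcp_pos: [0.5147, 0.004, 0.1826]
eef_rot: [[-0.048, 0.999, -0.0], [0.999, 0.048, -0.0], [-0.0, -0.0, -1.0]]
force: [0.1, -2.2, 1.5]
grip_width: 0.297
```

Request:
play_rows --commands '[0,0,0,0.001,0.0,0,0.025,0,0,0,0.002,0.0,0,0.025]'

```text
clock: 16.95
tcp_pos: [0.5146, 0.006, 0.1826]
eef_rot: [[-0.048, 0.999, -0.0], [0.999, 0.048, -0.0], [-0.0, -0.0, -1.0]]
force: [-0.6, -2.8, 1.1]
grip_width: 0.294
```

```bash
python3 st.py w19
```

```text
{'clock': 16.95, 'tcp_pos': [0.5146, 0.006, 0.1826], 'grip_width': 0.2937} F tool [-2.7 -0.7 -1.1] M tool [-0.02 -0.42 -0.02]
bay x -33.2 y -3.5 mm
front wall line deg 3.57  tool y deg 2.77  => tray yaw rel tool 0.80 ; rel bay(3.47) 0.10 rows 243.4 240.7
rim bay x of front wall -11.2
```

Request:
play_rows --commands '[0,0,0,0.001,0.0,0,0.025,0,0,0,0.002,0.0,0,0.025]'

```text
clock: 17.2
tcp_pos: [0.5145, 0.008, 0.1826]
eef_rot: [[-0.048, 0.999, -0.0], [0.999, 0.048, -0.0], [-0.0, -0.0, -1.0]]
force: [-0.4, -1.8, 0.7]
grip_width: 0.29
```

View pics/w19.png

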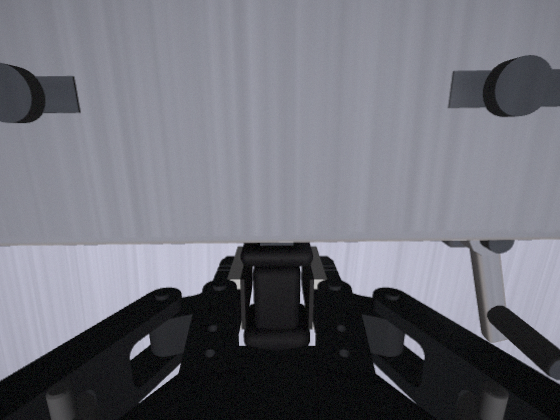

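Request:
play_rows --commands '[0,0,0,0.001,0.0,0,0.025,0,0,0,0.001,0.0,0,0.025]'

```text
clock: 17.4
tcp_pos: [0.5144, 0.0091, 0.1826]
eef_rot: [[-0.048, 0.999, -0.0], [0.999, 0.048, 0.0], [0.0, -0.0, -1.0]]
force: [0.3, -1.9, 0.5]
grip_width: 0.296
```

Request:
play_rows --commands '[0,0,0,0.001,0.0,0,0.025,0,0,0,0.001,0.0,0,0.025]'

```text
clock: 17.6
tcp_pos: [0.5144, 0.01, 0.1826]
eef_rot: [[-0.048, 0.999, -0.0], [0.999, 0.048, 0.0], [0.0, -0.0, -1.0]]
force: [-0.7, -2.1, -0.1]
grip_width: 0.294
```

Request:
play_rows --commands '[0,0,0,0.001,0.0,0,0.025,0,0,0,0.001,0.0,0,0.025]'

```text
clock: 17.8
tcp_pos: [0.5144, 0.011, 0.1826]
eef_rot: [[-0.048, 0.999, -0.0], [0.999, 0.048, -0.0], [0.0, -0.0, -1.0]]
force: [-0.2, -1.3, -0.2]
grip_width: 0.296
```

```bash
python3 st.py w20
```

```text
{'clock': 17.8, 'tcp_pos': [0.5144, 0.011, 0.1826], 'grip_width': 0.2957} F tool [-1.3 -0.3  0.2] M tool [ 0.02 -0.27  0.06]
bay x -28.2 y -3.7 mm
front wall line deg 3.54  tool y deg 2.77  => tray yaw rel tool 0.77 ; rel bay(3.47) 0.07 rows 226.0 223.2
rim bay x of front wall 0.6
```

View pics/w20.png

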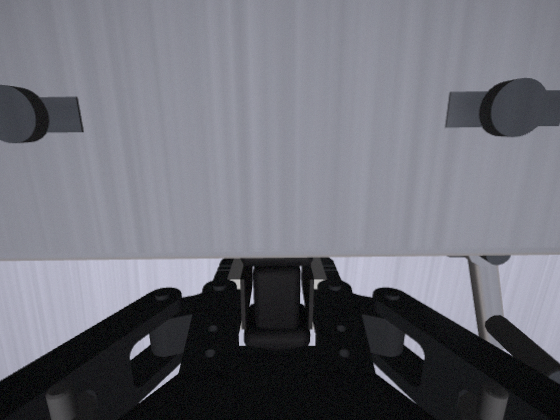

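```bash
python3 - <<'E'
from h import *
p,d=shot('scene','s20'); cv2.imwrite('pics/s20z.png',cv2.resize(p[160:300,190:360,::-1],None,fx=4,fy=4,interpolation=cv2.INTER_CUBIC))
for cam in ['scene']:
  for t in ['tray_grip','mouth','keeper_pivot']:
    print(t,[(np.round(w(cam,r['location']),4).tolist(),round(r['conf'],2)) for r in robot.place_of(t,cam)[:2]])
E
```

```text
tray_grip []
mouth [([0.51, 0.0404, 0.0221], 0.95), ([0.7366, -0.2801, 0.0222], 0.46)]
keeper_pivot [([0.605, 0.0328, 0.042], 0.68)]
```

View pics/s20z.png

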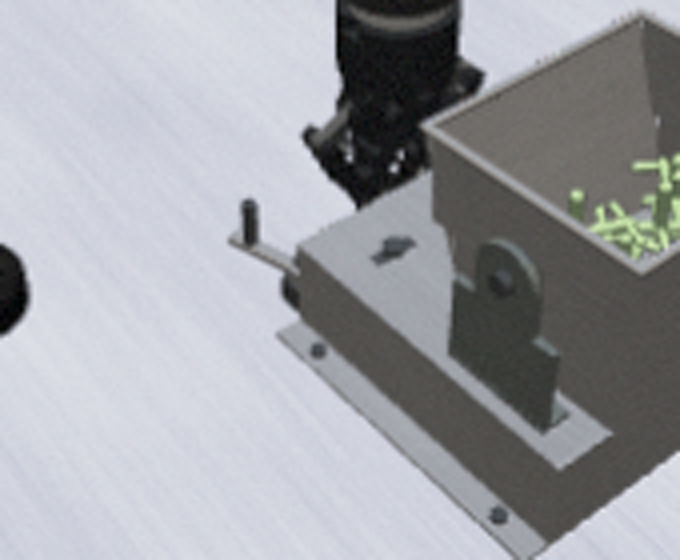

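Request:
play_rows --commands '[0,0,0,0.001,0.0,0,0.025,0,0,0,0.001,0.0,0,0.025]'

```text
clock: 18.25
tcp_pos: [0.5143, 0.012, 0.1826]
eef_rot: [[-0.048, 0.999, -0.0], [0.999, 0.048, -0.0], [-0.0, -0.0, -1.0]]
force: [0.0, -1.6, -0.3]
grip_width: 0.295
```

Request:
play_rows --commands '[0,0,0,0.001,0.0,0,0.025,0,0,0,0.001,0.0,0,0.025]'

```text
clock: 18.45
tcp_pos: [0.5143, 0.0129, 0.1826]
eef_rot: [[-0.048, 0.999, 0.0], [0.999, 0.048, -0.0], [-0.0, 0.0, -1.0]]
force: [-0.0, -1.9, -0.1]
grip_width: 0.292
```

Request:
play_rows --commands '[0,0,0,0.001,0.0,0,0.025,0,0,0,0.001,0.0,0,0.025]'

```text
clock: 18.65
tcp_pos: [0.5147, 0.0134, 0.1828]
eef_rot: [[-0.048, 0.999, 0.001], [0.999, 0.048, -0.002], [-0.002, 0.001, -1.0]]
force: [1.7, -7.1, -0.1]
grip_width: 0.294
```

Request:
play_rows --commands '[0,0,0,0.0005,0.0,0,0.025,0,0,0,0.001,0.0,0,0.025]'

```text
clock: 18.85
tcp_pos: [0.5149, 0.0139, 0.1829]
eef_rot: [[-0.047, 0.999, 0.002], [0.999, 0.047, -0.004], [-0.004, 0.002, -1.0]]
force: [3.1, -12.8, -0.1]
grip_width: 0.29
```

```bash
python3 st.py w21
```

```text
{'clock': 18.85, 'tcp_pos': [0.5149, 0.0139, 0.1829], 'grip_width': 0.2903} F tool [-12.9   2.4   0.1] M tool [-0.52 -2.6  -0.2 ]
bay x -25.4 y -4.3 mm
front wall line deg 1.41  tool y deg 2.71  => tray yaw rel tool -1.30 ; rel bay(3.47) -2.06 rows 222.9 223.5
rim bay x of front wall 3.9
```

View pics/w21.png

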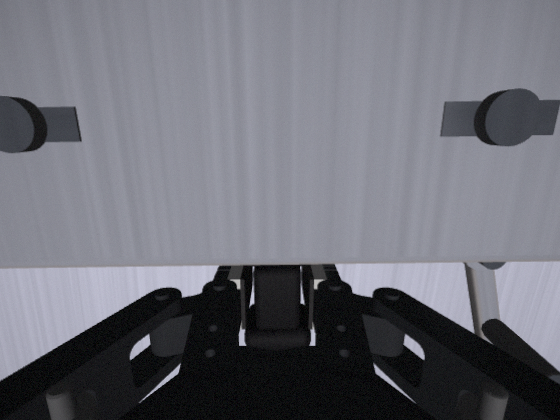

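Request:
play_rows --commands '[0,0,0,-0.003,0.0005,0,0.025,0,0,0,-0.003,0.001,0,0.025]'

```text
clock: 19.1
tcp_pos: [0.5153, 0.012, 0.1827]
eef_rot: [[-0.048, 0.999, -0.0], [0.999, 0.048, 0.001], [0.001, -0.0, -1.0]]
force: [-0.1, -0.2, 0.6]
grip_width: 0.292
```

Request:
play_rows --commands '[0,0,0.4,0.001,0.0,0,0.025,0,0,0.4,0.0015,0.0,0,0.025]'

```text
clock: 19.3
tcp_pos: [0.5153, 0.0134, 0.1826]
eef_rot: [[-0.041, 0.999, 0.0], [0.999, 0.041, -0.001], [-0.001, -0.0, -1.0]]
force: [1.3, -6.2, 0.3]
grip_width: 0.292
```

Request:
play_rows --commands '[0,0,0,0.0005,0.0,0,0.025,0,0,0,0.001,0.0,0,0.025]'

```text
clock: 19.5
tcp_pos: [0.5156, 0.0139, 0.1828]
eef_rot: [[-0.041, 0.999, 0.001], [0.999, 0.041, -0.003], [-0.003, 0.001, -1.0]]
force: [2.2, -11.0, -0.7]
grip_width: 0.296
```

Request:
play_rows --commands '[0,0,0,0.0005,0.0,0,0.025,0,0,0,0.001,0.0,0,0.025]'

```text
clock: 19.7
tcp_pos: [0.516, 0.0144, 0.1829]
eef_rot: [[-0.04, 0.999, 0.002], [0.999, 0.04, -0.005], [-0.005, 0.002, -1.0]]
force: [4.1, -14.8, -0.5]
grip_width: 0.293
```

```bash
python3 st.py w22
```

```text
{'clock': 19.7, 'tcp_pos': [0.516, 0.0144, 0.1829], 'grip_width': 0.2931} F tool [-15.    3.5   0.5] M tool [-0.62 -2.92 -0.15]
bay x -25.0 y -5.5 mm
front wall line deg 2.24  tool y deg 2.31  => tray yaw rel tool -0.07 ; rel bay(3.47) -1.23 rows 223.6 224.5
rim bay x of front wall 3.4
```

Request:
play_rows --commands '[0,0,0,-0.005,0,0,0.025,0,0,0,-0.005,0,0,0.05,0,0,0,-0.005,0,0,0.05,0,0,0,-0.005,0,0,0.05]'

```text
clock: 20.15
tcp_pos: [0.5152, 0.0108, 0.1826]
eef_rot: [[-0.042, 0.999, -0.0], [0.999, 0.042, 0.0], [0.0, -0.0, -1.0]]
force: [0.4, 0.1, -0.0]
grip_width: 0.585
```

```bash
python3 st.py w23
```

```text
{'clock': 20.15, 'tcp_pos': [0.5152, 0.0108, 0.1826], 'grip_width': 0.5849} F tool [0.1 0.4 0. ] M tool [ 0.03 -0.03  0.04]
bay x -28.6 y -4.5 mm
front wall line deg 1.82  tool y deg 2.38  => tray yaw rel tool -0.56 ; rel bay(3.47) -1.65 rows 225.3 227.4
rim bay x of front wall 0.9
```

View pics/w23.png

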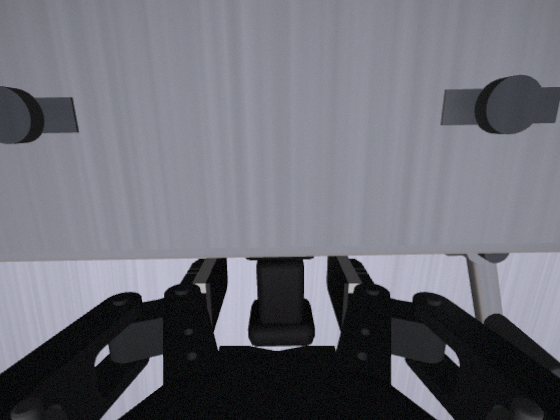

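Request:
play_rows --commands '[0,0,0,0,0,-0.03,0.05,0,0,0,0,0,-0.07,0.05,0,0,0,-0.03,0,-0.1,0.03,0,0,0,-0.08,0,-0.12,0.01,0,0,0,-0.13,0,-0.14,0.0]'

```text
clock: 20.7
tcp_pos: [0.5205, -0.1129, 0.3213]
eef_rot: [[-0.044, 0.999, 0.001], [0.999, 0.044, -0.0], [-0.0, 0.001, -1.0]]
force: [1.2, -0.3, -0.8]
grip_width: 0.081
```

Request:
play_rows --commands '[0,0,0,0,0,0,0,0,0,0,0,0,0,0]'

```text
clock: 20.9
tcp_pos: [0.5204, -0.1131, 0.3201]
eef_rot: [[-0.039, 0.999, 0.001], [0.999, 0.039, 0.0], [0.0, 0.001, -1.0]]
force: [0.3, -0.1, -1.1]
grip_width: 0.001
```

```bash
python3 - <<'E'
from h import *
s=robot.state(); print(s['clock'],s['tcp_pos'],s['grip_width'])
c=robot.get_calibration('wrist'); p,d=shot('wrist','w24'); np.save('w24d.npy',d)
import pickle; pickle.dump(c,open('w24c.pkl','wb'))
for t in ['tray_grip','mouth','keeper_pivot','keeper_stud']:
    print(t,[(np.round(w('wrist',r['location'],c),4).tolist(),round(r['conf'],2)) for r in robot.place_of(t,'wrist')[:2]])
E
```

```text
20.9 [ 0.52037713 -0.1131378   0.32005449] 0.00118556119164255
tray_grip []
mouth []
keeper_pivot [([0.5982, 0.0303, 0.0412], 0.94)]
keeper_stud [([0.6141, -0.0053, 0.0427], 0.95)]
```

View pics/w24.png

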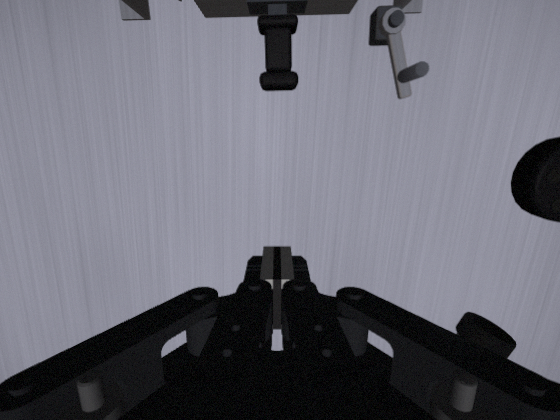

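```bash
python3 - <<'E'
from h import *
import pickle
c=pickle.load(open('w24c.pkl','rb')); d=np.load('w24d.npy')
B=lambda P:np.c_[(P[:,:2]-[.509,.039])@np.array([[-.0605,-.998],[.998,-.0605]])*1e3]
q=onplane(c,[(278,33),(278,68),(278,50),(279,81)],.038); print('grip top bay xy',B(q).round(1))
print('stud top',onplane(c,[(420,69)],.063),'pivot top',onplane(c,[(394,20)],.046))
piv=np.array([.6005,.0312]); 
for th in [108,95,80,65,50,35,20,10,0]:
    a=np.radians(-176.53+th); st=piv+.04*np.array([np.cos(a),np.sin(a)]); n=np.array([-np.sin(a),np.cos(a)])
    s=min(19.5/abs(n[0]),16/abs(n[1]))/1e3
    print(th,st.round(4),(st+n*s).round(4))
rel([0.645,0.004,0.215],2.4)
E
```

```text
grip top bay xy [[-21.   -6.2]
 [-44.5  -5.7]
 [-32.3  -5.9]
 [-53.6  -6.3]]
stud top [[ 0.61349572 -0.00631109  0.063     ]] pivot top [[0.5973505  0.02747247 0.046     ]]
108 [ 0.6151 -0.006 ] [0.6346 0.0016]
95 [ 0.6064 -0.0084] [ 0.6259 -0.0055]
80 [ 0.596  -0.0085] [ 0.6155 -0.0108]
65 [ 0.5858 -0.006 ] [ 0.6053 -0.0137]
50 [ 0.5767 -0.0009] [ 0.5962 -0.0154]
35 [0.5692 0.0063] [ 0.5819 -0.0097]
20 [0.5638 0.0153] [ 0.5708 -0.0007]
10 [0.5616 0.0219] [0.5654 0.0059]
0 [0.5606 0.0288] [0.5615 0.0128]
turn [-0.07 -0.02  0.06] shift [0.1096 0.1297 0.1041]
```

Request:
play_rows --commands '[0,0,0,0.03,0.04,0,0,0,0,0,0.055,0.08,0,0,0,0,0,0.08,0.115,0.02,0,0,0,0,0.11,0.13,0.04,0,0,0,0,0.11,0.13,0.06,0]'

```text
clock: 21.65
tcp_pos: [0.6474, 0.0077, 0.258]
eef_rot: [[-0.046, 0.999, 0.0], [0.999, 0.046, 0.001], [0.001, 0.0, -1.0]]
force: [-0.3, -0.4, -0.7]
grip_width: 0.0
```

```bash
python3 - <<'E'
from h import *
s=robot.state(); print(s['clock'],s['tcp_pos'],s['grip_width'],s['force'])
shot('wrist','w25'); rel([0.645,0.004,0.215],2.4)
E
```

```text
21.65 [0.64741184 0.00767215 0.25799953] 3.6125476113021726e-05 [-0.30683377 -0.3774452  -0.70411682]
turn [-0.32 -0.02  0.22] shift [-0.0022 -0.0004  0.0395]
```

View pics/w25.png

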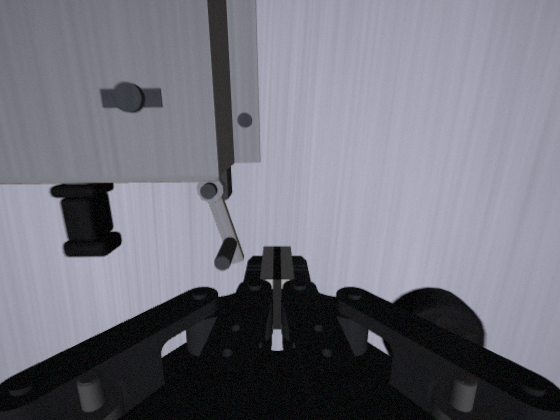

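Request:
play_rows --commands '[0,0,0,-0.002,0,0.02,0,0,0,0,-0.003,0,0.041,0,0,0,0,-0.003,-0.005,0.042,0]'

```text
clock: 22.0
tcp_pos: [0.6398, 0.0003, 0.2154]
eef_rot: [[-0.042, 0.999, -0.005], [0.999, 0.042, -0.0], [0.0, -0.005, -1.0]]
force: [-0.6, -0.1, 0.2]
grip_width: -0.004
```

```bash
cat > kp.py <<'E'
from h import *
import sys
s=robot.state(); R=np.array(s['eef_rot']); print(round(s['clock'],2),np.round(s['tcp_pos'],4),'F',np.round(s['force'],1))
c=robot.get_calibration('wrist'); p,d=shot('wrist',sys.argv[1])
for t in ['keeper_pivot','keeper_stud']:
    print(t,[(np.round(w('wrist',r['location'],c),4).tolist(),round(r['conf'],2)) for r in robot.place_of(t,'wrist')[:1]])
T=R[:2,:2].T
for g in [(0.6259,-.0055),(.6155,-.0108),(.6053,-.0137),(.5962,-.0154),(.5819,-.0097),(.5708,-.0007),(.5654,.0059),(.5615,.0128)]:
    print(g,(R.T@(np.array([*g,.215])-s['tcp_pos'])).round(4))
E
python3 kp.py w26
```

```text
22.0 [6.398e-01 3.000e-04 2.154e-01] F [-0.6 -0.1  0.2]
keeper_pivot [([0.5995, 0.0329, 0.0437], 0.88)]
keeper_stud [([0.6134, -0.0062, 0.0433], 0.73)]
(0.6259, -0.0055) [-0.0052 -0.0141  0.0004]
(0.6155, -0.0108) [-0.01   -0.0247  0.0005]
(0.6053, -0.0137) [-0.0125 -0.0351  0.0005]
(0.5962, -0.0154) [-0.0138 -0.0442  0.0006]
(0.5819, -0.0097) [-0.0075 -0.0583  0.0006]
(0.5708, -0.0007) [ 0.0019 -0.069   0.0007]
(0.5654, 0.0059) [ 0.0088 -0.0741  0.0007]
(0.5615, 0.0128) [ 0.0158 -0.0777  0.0007]
```

View pics/w26.png

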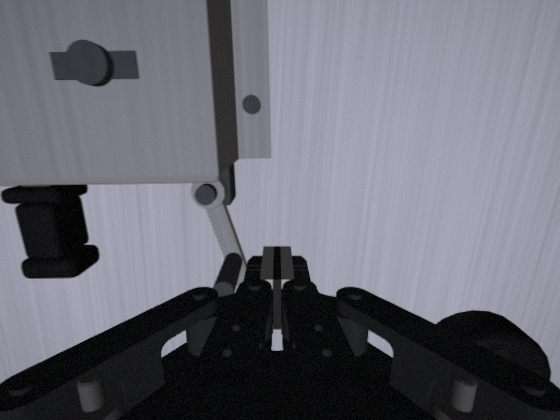

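Request:
play_rows --commands '[0,0,0,-0.002,-0.005,0,0,0,0,0,-0.0035,-0.01,0,0,0,0,0,-0.005,-0.014,0,0,0,0,0,-0.008,-0.02,0,0,0,0,0,-0.01,-0.025,0,0]'

```text
clock: 22.65
tcp_pos: [0.6159, -0.0114, 0.2181]
eef_rot: [[-0.041, 0.999, 0.0], [0.999, 0.041, 0.0], [0.0, 0.0, -1.0]]
force: [2.0, 1.0, 0.5]
grip_width: 0.002
```

```bash
python3 kp.py w27
```

```text
22.65 [ 0.6159 -0.0114  0.2181] F [2.  1.  0.5]
keeper_pivot [([0.5986, 0.0323, 0.0418], 0.6)]
keeper_stud []
(0.6259, -0.0055) [0.0055 0.0102 0.0031]
(0.6155, -0.0108) [ 0.0006 -0.0004  0.0031]
(0.6053, -0.0137) [-0.0018 -0.0107  0.0031]
(0.5962, -0.0154) [-0.0032 -0.0198  0.0031]
(0.5819, -0.0097) [ 0.0031 -0.0339  0.003 ]
(0.5708, -0.0007) [ 0.0126 -0.0446  0.003 ]
(0.5654, 0.0059) [ 0.0194 -0.0497  0.003 ]
(0.5615, 0.0128) [ 0.0264 -0.0533  0.003 ]
```

View pics/w27.png

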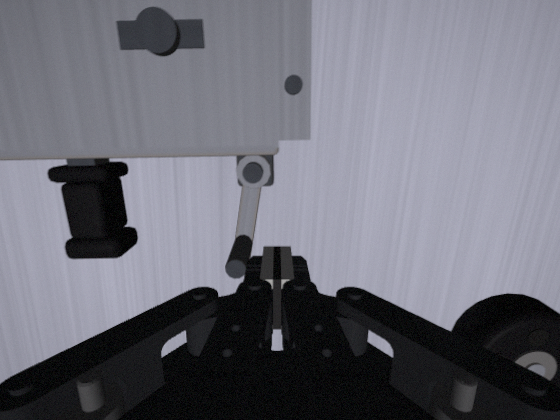

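Request:
play_rows --commands '[0,0,0,-0.001,-0.005,0,0,0,0,0,-0.002,-0.011,0,0,0,0,0,-0.003,-0.016,0,0,0,0,0,-0.003,-0.02,0,0,0,0,0,0,-0.027,0,0]'

```text
clock: 23.3
tcp_pos: [0.5893, -0.0125, 0.2178]
eef_rot: [[-0.041, 0.999, 0.001], [0.999, 0.041, -0.0], [-0.0, 0.001, -1.0]]
force: [1.8, -0.3, -0.1]
grip_width: 0.002
```

```bash
python3 kp.py w28
```

```text
23.3 [ 0.5893 -0.0125  0.2178] F [ 1.8 -0.3 -0.1]
keeper_pivot [([0.6016, 0.0325, 0.0418], 0.84)]
keeper_stud [([0.5786, 0.0006, 0.0449], 0.57)]
(0.6259, -0.0055) [0.0055 0.0369 0.0028]
(0.6155, -0.0108) [0.0006 0.0263 0.0028]
(0.6053, -0.0137) [-0.0018  0.0159  0.0028]
(0.5962, -0.0154) [-0.0032  0.0068  0.0028]
(0.5819, -0.0097) [ 0.0031 -0.0073  0.0028]
(0.5708, -0.0007) [ 0.0126 -0.018   0.0028]
(0.5654, 0.0059) [ 0.0194 -0.0231  0.0028]
(0.5615, 0.0128) [ 0.0264 -0.0267  0.0028]
```

View pics/w28.png

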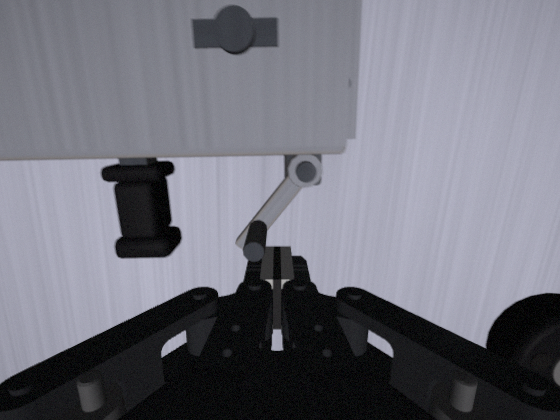

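Request:
play_rows --commands '[0,0,0,0,-0.005,0,0,0,0,0,0.001,-0.01,0,0,0,0,0,0.004,-0.015,0,0,0,0,0,0.008,-0.019,0,0]'

```text
clock: 23.85
tcp_pos: [0.5695, -0.0051, 0.2178]
eef_rot: [[-0.041, 0.999, -0.0], [0.999, 0.041, -0.0], [-0.0, -0.0, -1.0]]
force: [0.7, -0.4, -0.8]
grip_width: 0.001
```

```bash
python3 kp.py w29
```

```text
23.85 [ 0.5695 -0.0051  0.2178] F [ 0.7 -0.4 -0.8]
keeper_pivot [([0.602, 0.0304, 0.0426], 0.85)]
keeper_stud [([0.5672, 0.0108, 0.0449], 0.61)]
(0.6259, -0.0055) [-0.0027  0.0563  0.0027]
(0.6155, -0.0108) [-0.0076  0.0457  0.0028]
(0.6053, -0.0137) [-0.0101  0.0354  0.0028]
(0.5962, -0.0154) [-0.0114  0.0262  0.0028]
(0.5819, -0.0097) [-0.0051  0.0122  0.0028]
(0.5708, -0.0007) [0.0043 0.0014 0.0028]
(0.5654, 0.0059) [ 0.0111 -0.0037  0.0028]
(0.5615, 0.0128) [ 0.0182 -0.0073  0.0028]
```

View pics/w29.png

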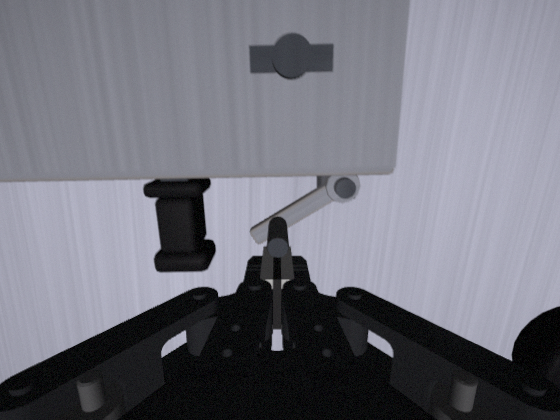

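Request:
play_rows --commands '[0,0,0,0.004,-0.002,0,0,0,0,0,0.008,-0.003,0,0,0,0,0,0.012,-0.005,0,0]'

```text
clock: 24.3
tcp_pos: [0.5643, 0.0069, 0.2176]
eef_rot: [[-0.041, 0.999, -0.001], [0.999, 0.041, -0.0], [-0.0, -0.001, -1.0]]
force: [0.8, -1.6, 0.3]
grip_width: 0.004
```

Request:
play_rows --commands '[0,0,0,0.002,-0.001,0,0,0,0,0,0.003,-0.001,0,0]'

```text
clock: 24.5
tcp_pos: [0.5633, 0.01, 0.2177]
eef_rot: [[-0.042, 0.999, -0.0], [0.999, 0.042, 0.0], [0.0, -0.0, -1.0]]
force: [-0.6, -0.3, 0.2]
grip_width: -0.004
```

```bash
python3 kp.py w30|head -3
```

```text
24.5 [0.5633 0.01   0.2177] F [-0.6 -0.3  0.2]
keeper_pivot [([0.5984, 0.0318, 0.0401], 0.67)]
keeper_stud [([0.5647, 0.0261, 0.0449], 0.64)]
```

View pics/w30.png

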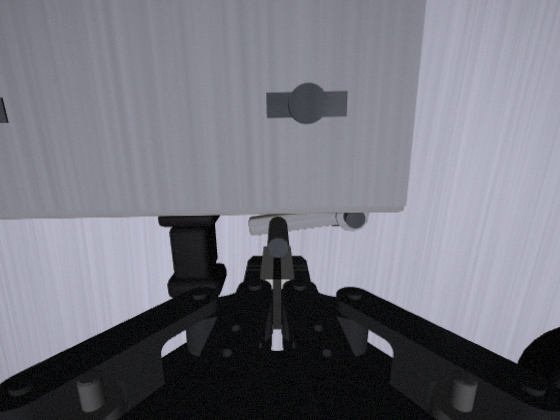

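Request:
play_rows --commands '[0,0,0,0.001,0,0,0,0,0,0,0.001,0,0,0]'

```text
clock: 24.85
tcp_pos: [0.5635, 0.0107, 0.2178]
eef_rot: [[-0.041, 0.999, 0.0], [0.999, 0.041, -0.0], [-0.0, 0.0, -1.0]]
force: [-0.4, 0.1, 1.1]
grip_width: 0.005
```

Request:
play_rows --commands '[0,0,0,0.001,0,0,0,0,0,0,0.001,0,0,0]'

```text
clock: 25.05
tcp_pos: [0.5634, 0.0116, 0.2178]
eef_rot: [[-0.041, 0.999, -0.0], [0.999, 0.041, -0.0], [-0.0, -0.0, -1.0]]
force: [-0.7, -1.0, 0.4]
grip_width: 0.005
```

Request:
play_rows --commands '[0,0,0,0.001,0,0,0,0,0,0,0.001,0,0,0]'

```text
clock: 25.25
tcp_pos: [0.5633, 0.0127, 0.2178]
eef_rot: [[-0.041, 0.999, -0.0], [0.999, 0.041, -0.0], [-0.0, -0.0, -1.0]]
force: [-0.5, -1.2, 0.2]
grip_width: 0.005
```

```bash
python3 kp.py w31|head -3
```

```text
25.25 [0.5633 0.0127 0.2178] F [-0.5 -1.2  0.2]
keeper_pivot [([0.6003, 0.0314, 0.0429], 0.59)]
keeper_stud []
```

View pics/w31.png

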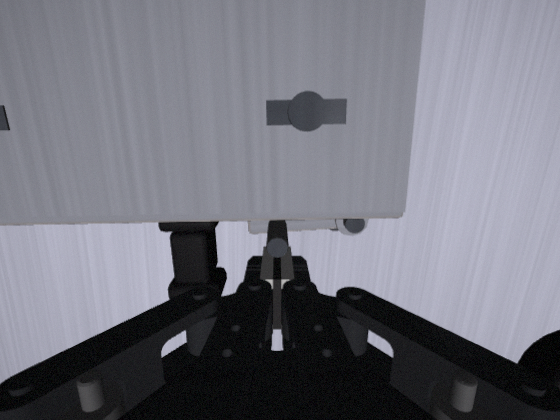

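Request:
play_rows --commands '[0,0,0,0.001,0,0,0,0,0,0,0.001,0,0,0]'

```text
clock: 25.6
tcp_pos: [0.5632, 0.0137, 0.2177]
eef_rot: [[-0.041, 0.999, -0.0], [0.999, 0.041, -0.0], [-0.0, -0.0, -1.0]]
force: [-0.0, -0.5, 0.5]
grip_width: -0.003
```

Request:
play_rows --commands '[0,0,0,0.001,0,0,0,0,0,0,0.001,0,0,0]'

```text
clock: 25.8
tcp_pos: [0.5632, 0.0147, 0.2177]
eef_rot: [[-0.041, 0.999, -0.0], [0.999, 0.041, -0.0], [-0.0, -0.0, -1.0]]
force: [-0.8, -1.4, -0.3]
grip_width: 0.001
```

```bash
python3 kp.py w32|head -3
```

```text
25.8 [0.5632 0.0147 0.2177] F [-0.8 -1.4 -0.3]
keeper_pivot [([0.6009, 0.0327, 0.0386], 0.84)]
keeper_stud [([0.5617, 0.0315, 0.0445], 0.7)]
```

View pics/w32.png

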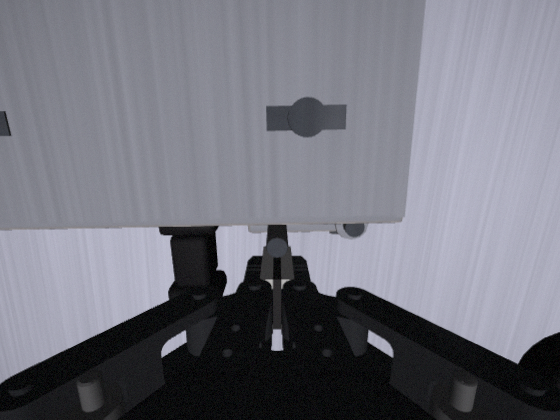

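Request:
play_rows --commands '[0,0,0,-0.01,0,0,0,0,0,0,-0.04,0,-0.02,0,0,0,0,-0.08,-0.02,-0.05,0,0,0,0,-0.12,-0.03,-0.09,0,0,0,0,-0.13,-0.03,-0.1,0]'

```text
clock: 26.45
tcp_pos: [0.5381, -0.1193, 0.3206]
eef_rot: [[-0.039, 0.999, 0.003], [0.999, 0.039, -0.001], [-0.001, 0.003, -1.0]]
force: [1.5, -0.1, 0.2]
grip_width: -0.0
```

Request:
play_rows --commands '[0,0,0,0,0,0,0,0,0,0,0,0,0,0]'

```text
clock: 26.65
tcp_pos: [0.5386, -0.117, 0.3177]
eef_rot: [[-0.04, 0.999, 0.001], [0.999, 0.04, 0.0], [0.0, 0.001, -1.0]]
force: [-0.3, -0.1, 1.3]
grip_width: 0.001
```

```bash
python3 kp.py w33|head -3; python3 - <<'E'
from h import *
p,d=shot('scene','s33'); cv2.imwrite('pics/s33z.png',cv2.resize(p[160:300,190:360,::-1],None,fx=4,fy=4,interpolation=cv2.INTER_CUBIC))
im=cv2.imread('pics/w33.png'); cv2.imwrite('pics/w33z.png',cv2.resize(im[0:150,150:420],None,fx=2.9,fy=2.9,interpolation=cv2.INTER_CUBIC))
E
```

```text
26.65 [ 0.5386 -0.117   0.3177] F [-0.3 -0.1  1.3]
keeper_pivot [([0.598, 0.0348, 0.0434], 0.83)]
keeper_stud [([0.559, 0.0312, 0.0434], 0.82)]
```

View pics/w33z.png

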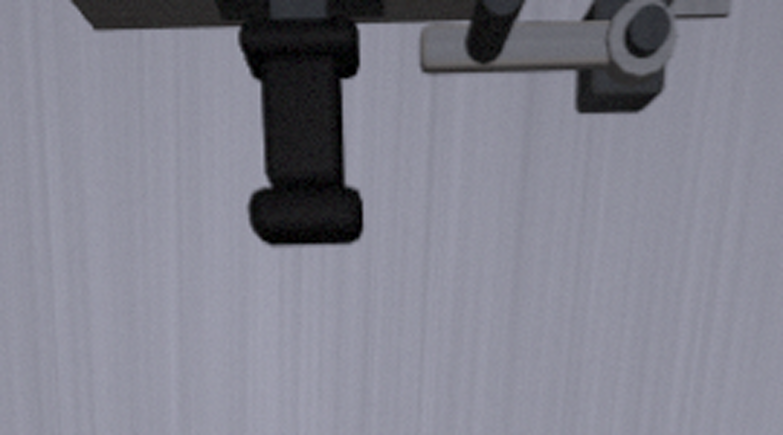

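View pics/s33z.png

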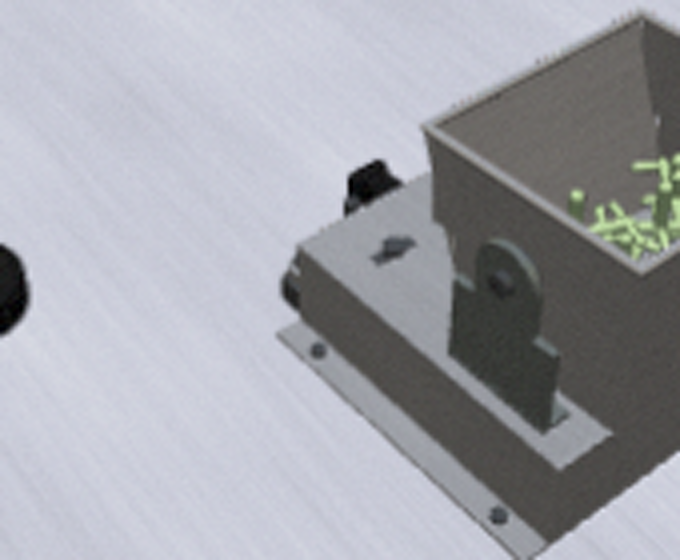

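```bash
python3 - <<'E'
from h import *
c=robot.get_calibration('wrist')
f=lambda x,y:(150+x/2.9,y/2.9)
ang=lambda q:np.degrees(np.arctan2(q[1,1]-q[0,1],q[1,0]-q[0,0]))-3.47
B=lambda P:((P[:,:2]-[.509,.039])@np.array([[-.0605,-.998],[.998,-.0605]])*1e3).round(1).tolist()
for n,a,b,z in [('bar low edge',(425,71),(580,68),.022),('bar top lower edge',(425,63),(580,62),.030),('bar upper edge',(430,27),(470,25),.030),('tray wall foot',(95,28),(400,22),0.001)]:
    q=onplane(c,[f(*a),f(*b)],z); print(n,'angle rel bay',ang(q).round(2),B(q))
q=onplane(c,[f(305,95),f(306,215)],.038); print(B(q))
shot('top','t33')
for t in ['tray_grip','keeper_stud','keeper_pivot','castor_center','bushing_center','funnel_center','mallet_center','stand']:
    print(t,[(np.round(w('top',r['location']),4).tolist(),round(r['conf'],2)) for r in robot.place_of(t,'top')[:1]])
E
```

```text
bar low edge angle rel bay -0.15 [[-15.6, -37.2], [-15.7, -78.0]]
bar top lower edge angle rel bay -0.81 [[-16.1, -36.8], [-16.6, -76.2]]
bar upper edge angle rel bay 1.39 [[-8.1, -38.0], [-7.8, -48.1]]
tray wall foot angle rel bay -0.07 [[2.8, 54.2], [2.7, -31.5]]
[[-24.9, -6.4], [-52.4, -5.7]]
tray_grip [([0.515, 0.0103, 0.0278], 0.74)]
keeper_stud [([0.5639, 0.0349, 0.0449], 0.62)]
keeper_pivot [([0.6038, 0.0378, 0.0457], 0.62)]
castor_center [([0.6056, 0.0371, 0.0453], 0.38)]
bushing_center [([0.5736, 0.4452, 0.0203], 0.46)]
funnel_center [([0.3207, 0.2288, 0.0338], 0.65)]
mallet_center []
stand [([0.5025, 0.1571, 0.006], 0.58)]
```

View pics/t33.png

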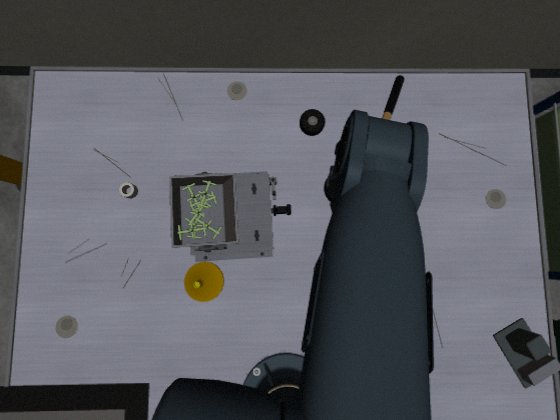

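```bash
python3 - <<'E'
from h import *
print(robot.finish_job(), robot.state()['clock'])
E
```

```text
the job is handed in; nothing more can be done
the job is handed in; nothing more can be done
```

The tray is in the bay against the end stop, the keeper bar is shut across its front, and I handed the job in at about 27 s.

**Tray:** I slid it to the mouth gripped lightly, then pushed it in with the jaws held loosely around the grip so it could find the guides. It met the left guide and I backed off at 14 N, moved about 2 mm to the right, and it then slid freely at 2–4 N. Two separate pushes stopped at the same place, at up to 15 N. The wrist camera put the front wall about 2.7 mm inside the mouth and square to it, which is within the frame's stated 6 mm play.

**Keeper:** I let go of the tray and pushed the stud round with the closed fingertips, at about 2 N. The picture showed the bar at 0 rad to within about 1°. I never felt a stop at shut, so that angle rests on the picture alone.

**Last checks:**
- **Robot:** it was clear and touching nothing.
- **Castor, bushing and funnel:** they were in the same places in the top view as at the start. The network's last castor report pointed at the keeper instead, so for the castor I went by the picture.
- **Mallet:** the arm hid its head in the last top view and the network did not find it. Its visible handle had not moved.
- **End stop:** the networks could not see inside the bay, so that the tray is fully home rests on the felt contact and the wall position.

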